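# Clear the packing bench and reset its length stop

### The job

Clear everything that lies on the measuring bed (brush, tape, tin, stapler - whichever are there) into the tan crate. Then unlock the orange clamp, slide the blue stop until its red pointer is level with the yellow marker, and lock the clamp again. Only then lay the carton flat on the bed, lengthwise in the middle, on the end-plate side with its end against the stop, and leave everything else on the table where it stands.

Things in the scene. Friction and masses are not known exactly. Their poses are not given: they have to be found in the camera images.
- bed: fixed aluminium bed, a flat plate 12 mm thick, x -80 to +90, y -215 to +245 mm from its origin, which lies on the table under the working strip's middle (clear for |x| < 68 mm); y runs along the bed, away from the green end plate (inner face at y = -205 mm, 60 mm tall). Dark guide rail along x = -98 mm (26 wide, 14 tall), white scale along x = +78 mm. May be turned a little
- carriage (a joint): travel (m, 0 to 0.27) of the blue stop carriage; grows towards the green end plate (bed -y). Needs about 7 N, stays where left. Its stop plate stands across the bed: 12 mm thick along bed y, bed x -82 to +66 mm, 14 to 76 mm above the table; pinch it from above over the bed. Its block on the rail is 56 mm long, 46 mm tall. To be moved only when unlocked
- pointer (a point): red pointer: point on the mid plane of the stop plate, over the bed's centre line, 12 mm above the table (axes as the bed's); the visible red pointer is on the far end of the plate (bed x = +66 to +76 mm) at the same bed y
- stop_face (a point): point on the face of the stop plate that looks to the end plate (bed -y), on the bed's centre line at the working surface, 6 mm from the pointer; axes as the bed's
- clamp (a joint): orange clamp lever on the carriage, turning about a vertical axis: 0 = locked (arm points along bed +y, away from the end plate), 1.15 rad = end of travel, unlocked (arm swung towards the robot, bed -x; anticlockwise seen from above). Counts as unlocked above 0.95 and locked below 0.15. About 1.6 N at the knob; stays where it is left
- clamp_knob (a point): top centre of the clamp's upright round orange knob, 18 mm in diameter, which spins freely on its pin; the knob's top 28 mm stand clear above the arm (from 59 to 87 mm above the table); 65 mm from the pivot
- clamp_pivot (a point): pivot of the clamp lever, 47 mm above the table, on top of the carriage block
- marker: yellow marker tab fixed on the scale (16 x 4 mm tongue, 3 mm tall, with a 12 x 16 mm tab behind it); origin at the tongue's middle, on the working surface; its own y runs along the bed. The red pointer must be brought level with it (same position along the bed)
- crate: pale tan open plastic crate, fixed, 270 (x) x 190 (y) x 70 mm, walls and floor 6 mm; origin under its centre on the table
- brush: wooden scrubbing brush, 40 (x) x 85 (y) x 36 mm (z), origin under its centre; may be absent
- tape: roll of brown tape lying flat, 60 mm across, 24 mm tall (z), hole 38 mm; origin under its centre; may be absent
- tin: square green tin with white lid, 50 x 50 x 46 mm (z), origin under its centre; may be absent
- stapler: hand stapler, black below and red on top, 30 (x) x 88 (y) x 42 mm (z), origin under its centre; may be absent
- carton: cardboard carton, 56 (x) x 130 (y, its long axis) x 60 mm (z), about 0.22 kg, origin under its centre; starts on the table near the end-plate end of the bed
- carton_mid (a point): centre of the carton, axes as the carton's
- pot: terracotta pot 70 mm across, 65 mm tall, open, between robot and bed; bystander, leave alone; origin under its centre
- jar: white jar with green cap, 60 mm across, 80 mm tall, beyond the bed; bystander, leave alone; origin under its centre
- mug: blue mug, 76 mm across, 85 mm tall; bystander, leave alone; origin under its centre
- oil: white bottle with paper label, 52 mm across, 150 mm tall; bystander, leave alone; origin under its centre
- labels: pad of white labels 70 x 50 x 30 mm; bystander, leave alone; origin under its centre
- pot2: terracotta pot 80 mm across, 75 mm tall, beyond the crate; bystander, leave alone; origin under its centre
- wrench: wrench lying on the table; bystander, leave alone; origin under its centre
Not all that is in view belongs to the job. Several things have the shape of the brush; the one meant has the colours described above.

How it is judged:
By the outcome, as a careful person would: the job done as asked, in the order asked, and still so for the second after the job is handed in, with the robot touching nothing.
Of brush, tape, tin, stapler only 2 to 4 are there at a start; the rules pass over those that are not, and their reading is None.
At some moment in a run one of brush, tape, tin, stapler, carton may be knocked a few centimetres aside while the robot is not near it.
Once in a run the grip may slacken for a moment while it holds something.
It also fails if it takes over 210 s, if anything falls off the work surface, if the arm or the gripper's body presses on something with over 40 N, if the wrist force passes 120 N, or if a joint passes its speed limit or range.

### The arm

A 6-joint arm with a two-finger parallel gripper is mounted at the origin on the work surface. World frame = base frame: x ahead of the robot, y to its left, z up, the work surface at z = 0. Lengths are in mm, angles in rad, forces in N, time in s.
With the tool pointing down it reaches from about 300 to 950 mm from the base axis. Payload 3.1 kg.
Tool frame: the origin (TCP) lies between the finger pads; the fingertips stand 19 mm ahead of it and the grasp point (between the pads) is the TCP; y points along the fingers, z is the direction in which the jaws open and shut, and the axes are right-handed (so a half turn about y gives the same grasp; the last joint's range is limited). The gripper opens to 85 mm and grips with 20 to 120 N. Pads are 22 mm wide; open, the fingers measure 114 mm over their backs; the gripper's body (76 mm by 85 mm) begins 54 mm behind the grasp point. The pads swing forward as they close: fully open they stand 13 mm farther back than shut.
Start: joints at [-1.313, 0.308, 1.634, -0, 1.2, -0.07], TCP at [201.199, -591.736, 250.272] pointing down, gripper open.
Joint ranges: [-3.06, 3.06], [-0.79, 1.96], [0.05, 2.63], [-1.19, 4.34], [0.05, 2.64], [-2.94, 2.94]. Speed limits (rad/s): [2.79, 2.79, 3.14, 3.14, 3.14, 3.14].

### API

Orientations are given as a unit quaternion [x, y, z, w].
In Python, from workcell import manip, cams, finder gives the robot as it stands. The module is installed in compiled form; this text tells all that it offers.
- The arm moves only by the tool apply_moves, never from a script. Its argument "steps" is a list of rows, each a list of 7 numbers: the shift along the world's x, y, z in mm, then the turn, a rotation vector about the world's x, y, z in rad, then the finger opening in mm, from 0 to 85.4. A call has 1 to 10 rows; each row is the pose to reach, as a shift and turn from the pose commanded when the call began; what a row does not reach only later rows make up. A row lasts 1/8 s, in which the tool goes at most 62.5 mm and 10.7 degrees, less where a joint would pass 70% of its speed; a pose out of reach is approached as far as the arm can. A call with a gripper value outside its range is refused whole. The fingers move at their own pace and stop on an object; "grip_force" is the grip in N (left out, the last holds). Time passes only in rows, so rows that repeat a pose let the fingers close. It gives the time, the measured TCP pose, the force and the opening at its end, in the units of the state.
- manip.read_state(): the state, without advancing time (a new reading comes with each control period).
- cams.capture(name): name is "scene" or "top" or "wrist"; returns a dict with "pixels" (480x640x3 uint8, red, green, blue), "z_map" (480x640 float32, mm along the optical axis (not along the pixel's ray), 0 where there is no reading), "fx", "fy", "cx", "cy" (pixels), "rvec" (rotation vector, rad) and "tvec" (3), from world to camera coordinates, as OpenCV has them; the wrist camera has in their place "hand_eye" (4x4, takes a point from camera to tool coordinates, whose origin is the TCP and whose axes are the tool frame's). Camera axes: x right, y down, z forward; pixel columns grow to the right and rows downward; lengths in mm; the calibration is good to about 2 mm. A picture is of the moment at which its call begins: read the wrist's pose just before it.
- manip.close_job(): hands the job in, once; it reports no verdict.
Trained networks look in the newest picture that a camera, given by its name, has taken for a name from the list of things; names that differ only in an ending like _2 or _b are one class to them, and where a whole thing is asked for, a point or a joint stands for the part that bears it (a point fixed in the world has none). Each returns a list of dicts, best first, with "confidence" (0 to 1); they miss things now and then, are a little off and sometimes report something else, mostly with a low value. They report only what shows in the picture. A call takes as long as a camera call. They do not tell look-alikes from the thing itself.
- finder.look_for(query, camera): "extent" ([centre column, centre row, width, height] in pixels, round what is visible of it).
- finder.outline_of(query, camera): "region" (480x640 bool, what is visible of it) and "extent" ([centre column, centre row, width, height] in pixels, round what is visible of it).
- finder.place_of(query, camera): "at" ([column, row] in pixels: a listed point, or the origin of a listed thing).
The state is a dict: "time_s": time; "qpos": joint angles; "joint_velocities": joint speeds; "tau": joint torques, N m; "tcp_pos": TCP position; "tool_rot": TCP orientation; "ft_force": force on the tool from outside, world axes, zero at the start; "moment": the same for the moment, N m; "width": finger opening in mm.
Only numpy, scipy, OpenCV 4.12 (cv2) and the standard library are available. Lean on these libraries where they do the work, as an engineer would, in place of code of your own. Each camera call takes 0.05 s, during which the arm holds its last target.

## Working session

There is one attempt and no reset: what is moved stays moved. The work goes in short steps, Python scripts to look and compute and a tool call to move; the robot and the scene stay as the last step left them, time stands still between calls to the robot, and variables do not carry over. Pictures are saved under pics/ and viewed, and the job is handed in when it is done.

Besides the shell and the picture viewer there is one more tool, called after "Request:" as name(argument=value, ...) on one line, values as JSON. apply_moves: Moves the arm, as the interface text tells. Its arguments: {"type":"object","properties":{"steps":{"type":"array","items":{"type":"array","items":{"type":"number"}}},"grip_force":{"type":"number"}},"required":["steps"]}

```bash
mkdir -p pics; cat > h.py <<'E'
import numpy as np, cv2
from scipy.spatial.transform import Rotation as R
from workcell import manip, cams, finder
def save(name,img,crop=None,scale=1):
    if crop: c0,r0,c1,r1=crop; img=img[r0:r1,c0:c1]
    if scale!=1: img=cv2.resize(img,None,fx=scale,fy=scale,interpolation=cv2.INTER_CUBIC)
    cv2.imwrite('pics/'+name,img[:,:,::-1])
def cap(n):
    st=manip.read_state(); d=cams.capture(n); d['st']=st
    if 'rvec' in d:
        Rm=cv2.Rodrigues(np.array(d['rvec'],float))[0]; t=np.array(d['tvec'],float).ravel()
        d['Rwc']=Rm.T; d['o']=-Rm.T@t
    else:
        H=np.array(d['hand_eye']); Rt=R.from_quat(st['tool_rot']).as_matrix()
        d['Rwc']=Rt@H[:3,:3]; d['o']=Rt@H[:3,3]+np.array(st['tcp_pos'])
    return d
def ray(d,u,v):
    return d['Rwc']@np.array([(u-d['cx'])/d['fx'],(v-d['cy'])/d['fy'],1.0])
def onz(d,u,v,z):
    r=ray(d,u,v); return d['o']+r*(z-d['o'][2])/r[2]
def cloud(d):
    v,u=np.mgrid[0:480,0:640]; z=d['z_map']
    p=np.stack([(u-d['cx'])/d['fx']*z,(v-d['cy'])/d['fy']*z,z],-1)
    w=p@d['Rwc'].T+d['o']; w[z<=0]=np.nan; return w
def proj(d,P):
    p=d['Rwc'].T@(np.array(P,float)-d['o']); return np.array([d['fx']*p[0]/p[2]+d['cx'],d['fy']*p[1]/p[2]+d['cy']])
E
python3 - <<'E'
from h import *
for n in ['scene','top']:
    d=cap(n); save(n+'0.png',d['pixels']); print(n,d['o'].round(),d['fx'])
    c=cloud(d)
    for q in ['brush','tape','tin','stapler','carton','crate','bed','clamp_knob','clamp_pivot','pointer','stop_face','marker','carton_mid','pot','jar','mug','oil','labels','pot2','wrench']:
        r=finder.place_of(q,n)[:3]
        out=[]
        for x in r:
            u,v=x['at']; ui,vi=int(np.clip(u,0,639)),int(np.clip(v,0,479))
            out.append((round(x['confidence'],2),[round(u),round(v)],c[vi,ui].round().tolist()))
        print(q,out)
print(manip.read_state())
E
```

```text
scene [1419.   49. 1073.] 615.1780743018857
brush [(0.92, [109, 283], [692.0, -501.0, 39.0]), (0.92, [351, 207], [406.0, -11.0, 38.0]), (0.7, [261, 272], [628.0, -185.0, 49.0])]
tape [(0.94, [289, 276], [607.0, -127.0, 13.0]), (0.47, [476, 350], [767.0, 262.0, 51.0]), (0.3, [523, 264], [506.0, 381.0, 7.0])]
tin []
stapler [(0.89, [361, 287], [642.0, 30.0, 44.0])]
carton [(0.75, [182, 227], [504.0, -396.0, 28.0]), (0.74, [257, 270], [625.0, -192.0, 47.0])]
crate [(0.84, [526, 263], [498.0, 389.0, 4.0]), (0.35, [365, 352], [802.0, 52.0, 55.0])]
bed [(0.92, [325, 290], [634.0, -45.0, 14.0]), (0.35, [294, 191], [360.0, -153.0, 30.0])]
clamp_knob [(0.67, [446, 243], [537.0, 201.0, 88.0]), (0.51, [300, 312], [697.0, -92.0, 14.0])]
clamp_pivot [(0.58, [411, 249], [537.0, 129.0, 59.0])]
pointer [(0.6, [399, 292], [669.0, 107.0, 80.0])]
stop_face [(0.77, [397, 293], [624.0, 106.0, 16.0]), (0.23, [322, 289], [634.0, -51.0, 14.0])]
marker [(0.7, [412, 250], [539.0, 133.0, 58.0]), (0.4, [301, 311], [698.0, -87.0, 17.0])]
carton_mid [(0.82, [181, 220], [505.0, -391.0, 53.0]), (0.7, [399, 291], [6
[... 2034 characters left out ...]
9, [420, 315], [336.0, -322.0, -1.0])]
{'time_s': 2.1, 'qpos': array([-1.31268589e+00,  3.08106773e-01,  1.63379980e+00,  8.60310717e-07,
        1.19971227e+00, -6.97126706e-02]), 'joint_velocities': array([-0.00141386,  0.00059065,  0.00053569,  0.00035343, -0.00187356,
        0.00042561]), 'tau': array([-6.00467756e-04, -4.15276265e+01, -2.77070296e+01, -2.46687623e-04,
        7.37564915e-04, -1.77851739e-06]), 'tcp_pos': array([ 201.20661399, -591.72896236,  250.26789392]), 'tool_rot': array([-0.11538515,  0.69763837, -0.69761989,  0.11538398]), 'ft_force': array([-0.59066077,  0.44247941,  0.00184426]), 'moment': array([0.06494981, 0.01165006, 0.0174443 ]), 'width': 85.54157933900792}
```

View pics/scene0.png

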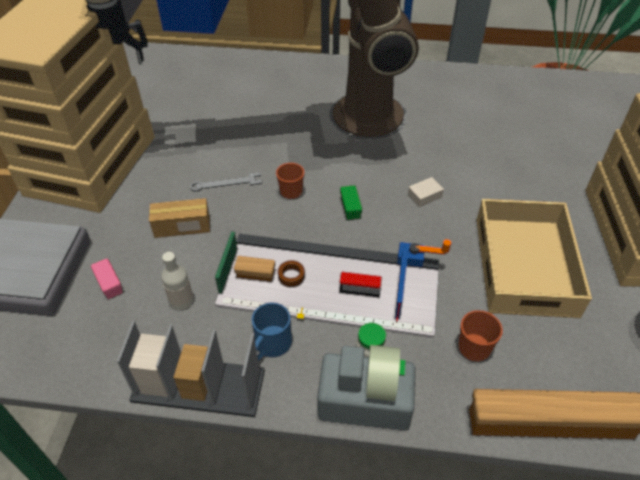

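View pics/top0.png

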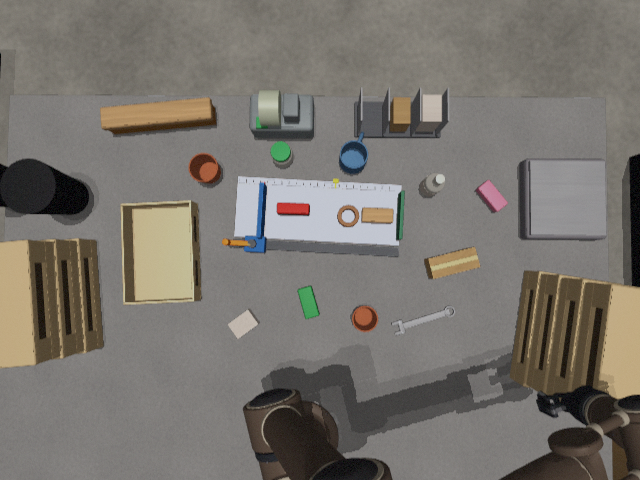

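```bash
python3 - <<'E'
from h import *
for n in ['top','scene']:
    d=cap(n); c=cloud(d)
    for q in ['brush','tape','stapler','carton','crate','bed']:
        for r in finder.outline_of(q,n)[:3]:
            m=r['region']; p=c[m]; p=p[np.isfinite(p[:,0])]
            zt=np.percentile(p[:,2],90)
            if q in('brush','stapler','tape','carton'): p=p[p[:,2]>zt-8]
            elif q=='bed': p=p[abs(p[:,2]-12)<6]
            rect=cv2.minAreaRect(p[:,:2].astype(np.float32))
            print(n,q,round(r['confidence'],2),np.round(r['extent']),'ztop',zt.round(),'rect',np.round(rect[0]),np.round(rect[1]),round(rect[2],1),'mean',p.mean(0).round())
    if n=='top': save('topc.png',d['pixels'],(200,140,480,340),2.8)
    else: save('scc.png',d['pixels'],(200,200,460,360),3)
E
```

```text
top brush 0.94 [308. 302.  17.  34.] ztop 39.0 rect [373. -14.] [85. 39.] 15.7 mean [373. -14.  36.]
top brush 0.64 [378. 216.  30.  18.] ztop 50.0 rect [ 611. -199.] [82. 40.] 88.1 mean [ 611. -199.   47.]
top brush 0.39 [245. 215.  46.  74.] ztop 78.0 rect [594. 129.] [ 77. 191.] 58.8 mean [610. 124.  77.]
top tape 0.61 [347. 215.  24.  22.] ztop 39.0 rect [ 610. -120.] [55. 57.] 0.4 mean [ 611. -121.   36.]
top stapler 0.84 [295. 210.  35.  17.] ztop 56.0 rect [628.  30.] [86. 29.] 86.8 mean [628.  30.  53.]
top stapler 0.45 [245. 218.  44.  69.] ztop 78.0 rect [594. 131.] [ 79. 194.] 58.9 mean [607. 127.  77.]
top carton 0.9 [454. 261.  53.  33.] ztop 63.0 rect [ 483. -403.] [ 56. 132.] 14.8 mean [ 484. -402.   60.]
top crate 0.76 [163. 251.  79. 108.] ztop 66.0 rect [508. 405.] [288. 226.] 3.0 mean [506. 398.  19.]
top bed 0.65 [312. 213. 181.  80.] ztop 36.0 rect [610. -36.] [460. 201.] 87.4 mean [612. -39.  12.]
scene brush 0.87 [354. 200.  22.  39.] ztop 40.0 rect [374. -14.] [92. 41.] 17.5 mean [377. -13.  37.]
scene brush 0.66 [254. 269.  39.  26.] ztop 51.0 rect [ 612. -20
[... 192 characters left out ...]
ztop 56.0 rect [628.  30.] [34. 85.] 0.2 mean [630.  30.  54.]
scene stapler 0.53 [429. 249.  48.  19.] ztop 85.0 rect [536. 204.] [16. 16.] 29.5 mean [537. 203.  86.]
scene carton 0.72 [181. 219.  61.  39.] ztop 63.0 rect [ 484. -402.] [ 62. 129.] 16.2 mean [ 486. -401.   61.]
scene carton 0.68 [423. 280.  57.  78.] ztop 79.0 rect [593. 130.] [ 81. 195.] 58.2 mean [607. 132.  78.]
scene crate 0.94 [534. 259. 114. 121.] ztop 67.0 rect [475. 403.] [337. 227.] 3.0 mean [504. 395.  26.]
scene crate 0.43 [292. 181.  25.  38.] ztop 65.0 rect [ 297. -171.] [147.  69.] 7.0 mean [ 334. -166.   42.]
scene bed 0.82 [333. 288. 236. 111.] ztop 41.0 rect [606. -37.] [460. 216.] 87.2 mean [619. -21.  13.]
```

View pics/topc.png

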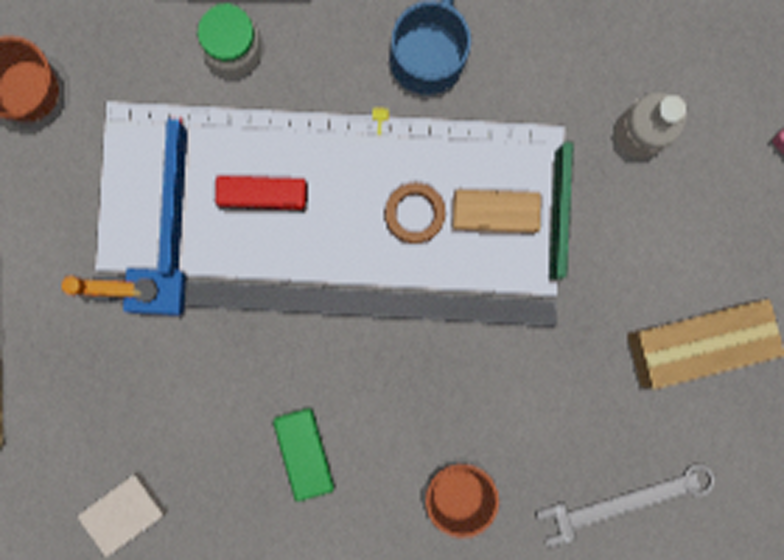

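```bash
cat >> h.py <<'E'
def rv_to(ydir_jaw, flip=False):
    # rotation vector (world) from current to tool down, jaw along ydir_jaw (deg from world x)
    st=manip.read_state(); Rc=R.from_quat(st['tool_rot']).as_matrix()
    out=[]
    for s in (0,180):
        a=np.deg2rad(ydir_jaw+s); z=np.array([np.cos(a),np.sin(a),0]); y=np.array([0,0,-1.]); x=np.cross(y,z)
        T=np.stack([x,y,z],1); out.append(R.from_matrix(T@Rc.T).as_rotvec().round(3))
    return out
E
python3 - <<'E'
from h import *
st=manip.read_state(); print(R.from_quat(st['tool_rot']).as_matrix().round(3)); print(rv_to(-2.5),rv_to(0))
d=cap('wrist'); print(np.array(d['hand_eye']).round(2),d['fx'],d['cx'],d['cy'])
d=cap('top');c=cloud(d)
m=(abs(c[...,2]-70)<4)&(c[...,0]>330)&(c[...,0]<690)&(c[...,1]>260)&(c[...,1]<500)
print('crate',cv2.minAreaRect(c[m][:,:2].astype(np.float32)))
E
```

```text
[[-0.947 -0.     0.322]
 [-0.322  0.    -0.947]
 [ 0.    -1.    -0.   ]]
[array([-0.   , -0.   ,  1.199]), array([-0.   ,  0.   , -1.942])] [array([-0.   , -0.   ,  1.243]), array([-0.   ,  0.   , -1.899])]
[[ 0.0000e+00  9.6000e-01  3.0000e-01 -7.6400e+01]
 [ 0.0000e+00 -3.0000e-01  9.6000e-01 -1.2518e+02]
 [ 1.0000e+00 -0.0000e+00 -0.0000e+00  6.0000e-02]
 [ 0.0000e+00  0.0000e+00  0.0000e+00  1.0000e+00]] 332.5905748505483 318.89783993894713 235.09829967567228
crate ((505.47882080078125, 388.7655029296875), (270.0108642578125, 191.88914489746094), 3.0125486850738525)
```

Request:
apply_moves(steps=[[50,50,0,0,0,0.15,75],[100,95,-10,0,0,0.3,75],[160,150,-20,0,0,0.45,75],[210,200,-35,0,0,0.6,75],[260,250,-50,0,0,0.75,75],[310,300,-60,0,0,0.9,75],[360,345,-75,0,0,1.05,75],[395,380,-90,0,0,1.2,75],[410,393,-100,0,0,1.2,75],[410,393,-100,0,0,1.2,75]], grip_force=40)

```text
time_s: 4.15
tcp_pos: [612.6, -195.5, 148.8]
tool_rot: [-0.49, 0.51, -0.509, 0.49]
ft_force: [-0.4, -0.3, -0.2]
width: 75.0
```

```bash
python3 - <<'E'
from h import *
st=manip.read_state(); print(st['time_s'],st['tcp_pos'],rv_to(-2.5)[0],st['width'])
d=cap('wrist'); save('w1.png',d['pixels']); c=cloud(d)
for q in ['brush','tape','bed','marker']:
    for r in finder.outline_of(q,'wrist')[:2]:
        p=c[r['region']]; p=p[np.isfinite(p[:,0])]; zt=np.percentile(p[:,2],90); p=p[p[:,2]>zt-6]
        rect=cv2.minAreaRect(p[:,:2].astype(np.float32)); print(q,r['confidence'],np.round(r['extent']),zt,rect)
E
```

```text
4.15 [ 612.63278643 -195.46250014  148.77166899] [-0.001 -0.001 -0.005] 75.01321513598984
brush 0.95 [319. 245.  56. 114.] 50.356235621578705 ((611.580078125, -200.82275390625), (84.42386627197266, 40.0859260559082), 87.98770141601562)
brush 0.27 [306. 178. 299. 353.] 25.285397923094408 ((614.0502319335938, -180.2301025390625), (175.41537475585938, 128.84539794921875), 87.17707061767578)
tape 0.74 [151. 448.  51.  63.] 62.53225140817469 ((509.420654296875, -304.8233642578125), (219.74916076660156, 42.676849365234375), 55.51443862915039)
tape 0.67 [306. 133.  85.  88.] 38.3936773606022 ((610.1951904296875, -121.6524429321289), (58.49189758300781, 58.237220764160156), 74.6273422241211)
marker 0.73 [440.  78.  38.  29.] 18.326473727972324 ((702.000732421875, -87.58602142333984), (15.93382740020752, 26.871784210205078), 89.31133270263672)
```

View pics/w1.png

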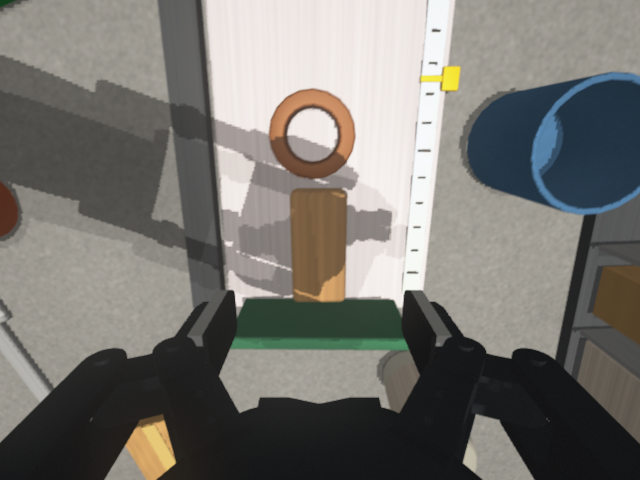

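Request:
apply_moves(steps=[[0,-2,-60,0,0,0,75],[0,-2,-95,0,0,0,75],[0,-2,-112,0,0,0,75],[0,-2,-112,0,0,0,75],[0,-2,-112,0,0,0,30],[0,-2,-112,0,0,0,30],[0,-2,-112,0,0,0,30],[0,-2,-112,0,0,0,30],[0,-2,-60,0,0,0,30],[0,-2,0,0,0,0,30]])

```text
time_s: 5.65
tcp_pos: [609.6, -199.9, 149.5]
tool_rot: [-0.49, 0.512, -0.509, 0.489]
ft_force: [0.6, 0.2, -0.9]
width: 39.3
```

Request:
apply_moves(steps=[[-15,50,25,0,0,0,30],[-30,105,25,0,0,0,30],[-50,160,25,0,0,0,30],[-65,215,25,0,0,0,30],[-85,275,25,0,0,0,30],[-100,330,25,0,0,0,30],[-120,390,25,0,0,0,30],[-140,450,25,0,0,0,30],[-160,510,25,0,0,0,30],[-178,565,25,0,0,0,30]])

```text
time_s: 6.9
tcp_pos: [432.0, 366.2, 175.4]
tool_rot: [0.489, -0.51, 0.511, -0.489]
ft_force: [0.8, -0.3, -1.2]
width: 39.6
```

Request:
apply_moves(steps=[[-3,25,-40,0,0,0.05,30],[-3,25,-90,0,0,0.08,30],[-3,25,-120,0,0,0.08,30],[-3,25,-130,0,0,0.08,30],[-3,25,-130,0,0,0.08,30],[-3,25,-130,0,0,0.08,62],[-3,25,-130,0,0,0.08,62],[-3,25,-70,0,0,0.08,62],[-3,25,-20,0,0,0.04,62],[-3,25,0,0,0,0,75]])

```text
time_s: 8.15
tcp_pos: [432.6, 391.1, 180.7]
tool_rot: [0.486, -0.511, 0.511, -0.492]
ft_force: [0.1, -0.1, 0.2]
width: 74.9
```

```bash
python3 - <<'E'
from h import *
st=manip.read_state(); print(st['time_s'],st['tcp_pos'],rv_to(-2.5)[0],st['width'],st['ft_force'])
d=cap('top'); save('t2.png',d['pixels'],(100,140,420,340),2.4); c=cloud(d)
for q in ['tape','stapler','carton']:
    for r in finder.outline_of(q,'top')[:2]:
        p=c[r['region']]; p=p[np.isfinite(p[:,0])]; zt=np.percentile(p[:,2],90); p=p[p[:,2]>zt-6]
        rect=cv2.minAreaRect(p[:,:2].astype(np.float32)); print(q,r['confidence'],np.round(r['extent']),zt,rect)
E
```

```text
8.15 [432.62286026 391.07103915 180.72105341] [-0.006  0.007  0.001] 74.9335881975873 [ 0.12754863 -0.05276474  0.17195472]
tape 0.82 [347. 216.  22.  20.] 38.12099042529617 ((609.9696044921875, -119.91577911376953), (57.377410888671875, 55.4516487121582), 89.919677734375)
stapler 0.9 [294. 209.  35.  17.] 56.396811404310505 ((627.5255126953125, 28.019332885742188), (81.92668151855469, 29.933032989501953), 89.13178253173828)
stapler 0.45 [364. 320.  23.  29.] 63.34479107035211 ((332.36224365234375, -165.49476623535156), (61.33549499511719, 66.7926254272461), 89.7255630493164)
carton 0.58 [454. 262.  53.  33.] 62.86176816852937 ((483.5389099121094, -402.7987365722656), (56.05654525756836, 130.26504516601562), 14.782790184020996)
```

View pics/t2.png

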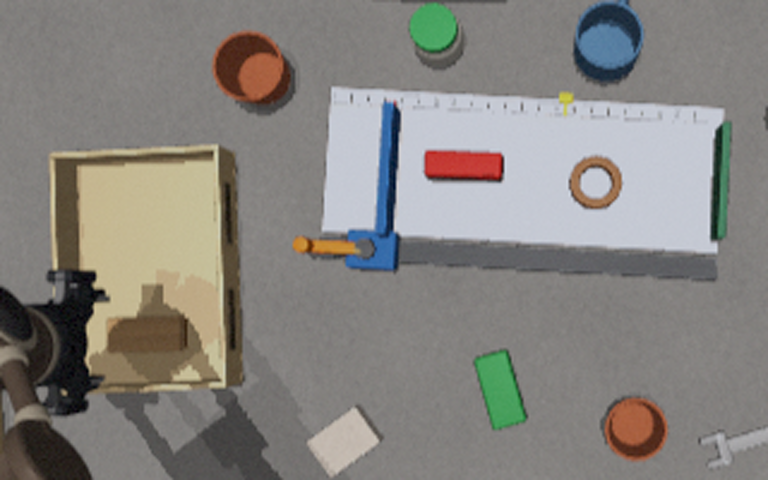

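Request:
apply_moves(steps=[[20,-55,0,0,0,0,80],[40,-110,0,0,0,0,80],[60,-168,0,0,0,0,80],[80,-225,0,0,0,0,80],[100,-282,0,0,0,0,80],[120,-340,0,0,0,0,80],[140,-400,-10,0,0,0,80],[160,-460,-30,0,0,0,80],[180,-510,-70,0,0,0,80],[180,-510,-75,0,0,0,80]])

```text
time_s: 9.6
tcp_pos: [607.8, -123.3, 95.5]
tool_rot: [-0.49, 0.514, -0.509, 0.487]
ft_force: [0.0, 0.7, 0.1]
width: 80.3
```

Request:
apply_moves(steps=[[0,0,-50,0,0,0,80],[0,0,-67,0,0,0,80],[0,0,-67,0,0,0,80],[0,0,-67,0,0,0,50],[0,0,-67,0,0,0,50],[0,0,-67,0,0,0,50],[0,0,-67,0,0,0,50],[0,0,-20,0,0,0,50],[0,0,40,0,0,0,50],[0,0,80,0,0,0,50]])

```text
time_s: 10.85
tcp_pos: [611.1, -121.1, 183.5]
tool_rot: [0.489, -0.51, 0.512, -0.49]
ft_force: [1.4, -0.2, -1.1]
width: 57.4
```

Request:
apply_moves(steps=[[-10,55,0,0,0,0,50],[-20,110,0,0,0,0,50],[-30,168,0,0,0,0,50],[-40,225,0,0,0,0,50],[-50,282,0,0,0,0,50],[-60,340,0,0,0,0,50],[-75,400,0,0,0,0,50],[-88,460,0,0,0,0,50],[-98,510,0,0,0,0,50],[-98,510,-30,0,0,0,50]])

```text
time_s: 12.1
tcp_pos: [513.1, 394.8, 153.4]
tool_rot: [0.487, -0.509, 0.51, -0.494]
ft_force: [0.1, -0.4, -0.8]
width: 57.3
```

Request:
apply_moves(steps=[[0,0,-60,0,0,0.04,50],[0,0,-105,0,0,0.08,50],[0,0,-118,0,0,0.08,50],[0,0,-118,0,0,0.08,50],[0,0,-118,0,0,0.08,74],[0,0,-118,0,0,0.08,74],[0,0,-118,0,0,0.08,74],[0,0,-60,0,0,0.04,74],[0,0,0,0,0,0,74],[0,0,30,0,0,0,74]])

```text
time_s: 13.35
tcp_pos: [514.2, 390.5, 185.1]
tool_rot: [0.487, -0.51, 0.511, -0.491]
ft_force: [1.0, -0.2, 0.8]
width: 73.9
```

```bash
python3 - <<'E'
from h import *
st=manip.read_state(); print(st['time_s'],st['tcp_pos'],rv_to(-2.5)[0],st['width'],st['ft_force'])
d=cap('top'); save('t3.png',d['pixels'],(100,140,500,340),2); c=cloud(d)
for q in ['stapler','tape']:
    for r in finder.outline_of(q,'top')[:2]:
        p=c[r['region']]; p=p[np.isfinite(p[:,0])]; zt=np.percentile(p[:,2],90); p=p[p[:,2]>zt-6]
        rect=cv2.minAreaRect(p[:,:2].astype(np.float32)); print(q,r['confidence'],np.round(r['extent']),zt,rect)
E
```

```text
13.35 [514.16759642 390.53582267 185.11145571] [-0.004  0.006 -0.   ] 73.92220267989836 [ 1.03519071 -0.22855238  0.82037868]
stapler 0.65 [294. 208.  40.  17.] 56.40218270765001 ((627.6580810546875, 29.44287872314453), (84.40593719482422, 29.902299880981445), 89.87931823730469)
tape 0.88 [163. 250.  21.  22.] 32.33589877006293 ((513.19873046875, 388.6734313964844), (55.06366729736328, 58.27322769165039), 0.5078455209732056)
tape 0.25 [207. 169.  32.  37.] 74.14416358385017 ((733.2083129882812, 269.2972412109375), (77.27767944335938, 78.499267578125), 7.544501304626465)
```

View pics/t3.png

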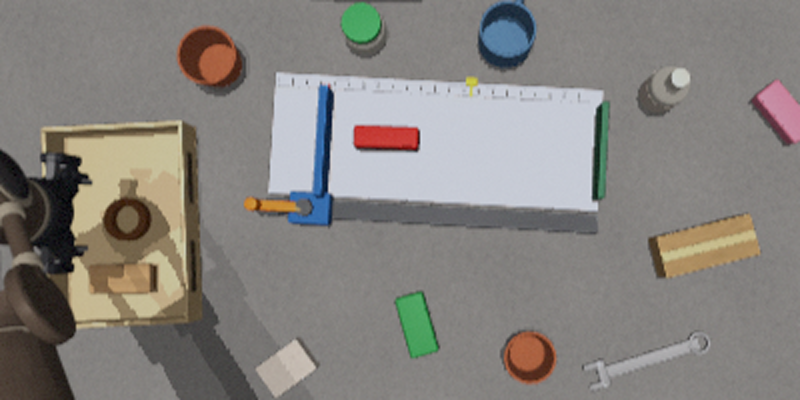

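Request:
apply_moves(steps=[[18,-55,0,0,0,0,60],[36,-110,0,0,0,0,60],[54,-168,0,0,0,0,60],[72,-225,0,0,0,0,60],[90,-282,0,0,0,0,60],[108,-335,-20,0,0,0,60],[116,-359,-60,0,0,0,60],[116,-359,-75,0,0,0.02,60],[116,-359,-75,0,0,0.02,60]])

```text
time_s: 14.62
tcp_pos: [625.5, 30.8, 102.2]
tool_rot: [-0.496, 0.507, -0.504, 0.493]
ft_force: [-0.2, -0.3, 0.2]
width: 59.8
```

Request:
apply_moves(steps=[[0,0,-50,0,0,0,60],[0,0,-65,0,0,0,60],[0,0,-65,0,0,0,60],[0,0,-65,0,0,0,20],[0,0,-65,0,0,0,20],[0,0,-65,0,0,0,20],[0,0,-65,0,0,0,20],[0,0,-20,0,0,0,20],[0,0,40,0,0,0,20],[0,0,75,0,0,0,20]])

```text
time_s: 15.88
tcp_pos: [629.5, 30.1, 183.6]
tool_rot: [0.493, -0.505, 0.507, -0.495]
ft_force: [0.3, -0.3, -2.2]
width: 29.4
```

Request:
apply_moves(steps=[[-6,55,0,0,0,0,20],[-12,110,0,0,0,0,20],[-18,168,0,0,0,0,20],[-24,225,0,0,0,0,20],[-30,282,0,0,0,0,20],[-36,335,0,0,0,0.03,20],[-40,359,-20,0,0,0.06,20],[-40,359,-50,0,0,0.06,20],[-40,359,-60,0,0,0.06,20]])

```text
time_s: 17.0
tcp_pos: [585.9, 388.4, 117.0]
tool_rot: [0.511, -0.491, 0.49, -0.507]
ft_force: [-0.7, 0.1, -1.0]
width: 29.5
```

Request:
apply_moves(steps=[[0,0,-50,0,0,0,20],[0,0,-75,0,0,0,20],[0,0,-81,0,0,0,20],[0,0,-81,0,0,0,20],[0,0,-81,0,0,0,46],[0,0,-81,0,0,0,46],[0,0,-81,0,0,0,46],[0,0,-30,0,0,0,46],[0,0,30,0,0,0,46],[0,0,60,0,0,0,46]])

```text
time_s: 18.25
tcp_pos: [592.4, 391.5, 189.0]
tool_rot: [-0.504, 0.489, -0.492, 0.514]
ft_force: [-0.1, 0.7, 0.6]
width: 46.1
```

```bash
python3 - <<'E'
from h import *
st=manip.read_state(); print(st['time_s'],st['tcp_pos'],rv_to(-2.5)[0],st['width'],st['ft_force'])
d=cap('top'); save('t4.png',d['pixels'],(100,140,500,340),2); c=cloud(d)
for q in ['clamp_knob','clamp_pivot','pointer','stop_face','marker']:
    for r in finder.place_of(q,'top')[:2]:
        u,v=r['at']; z={'clamp_knob':87,'clamp_pivot':47,'pointer':12,'stop_face':12,'marker':12}[q]
        print(q,r['confidence'],np.round(r['at'],1),onz(d,u,v,z).round(1),c[int(round(v)),int(round(u))].round(1))
# knob cloud
m=(abs(c[...,2]-87)<5)&(c[...,0]>500)&(c[...,0]<570)&(c[...,1]>170)&(c[...,1]<230)
print('knob',c[m].mean(0),m.sum(),cv2.minAreaRect(c[m][:,:2].astype(np.float32)))
m=(abs(c[...,2]-76)<5)&(c[...,0]>540)&(c[...,0]<720)&(c[...,1]>60)&(c[...,1]<160)
print('plate',c[m].mean(0),m.sum(),cv2.minAreaRect(c[m][:,:2].astype(np.float32)))
E
```

```text
18.25 [592.41024378 391.52619748 188.97714519] [-0.006  0.013 -0.081] 46.07928242746895 [-0.12052708  0.73407671  0.57310539]
clamp_knob 0.5 [226.  240.2] [536.3 200.9  87. ] [536.9 201.   86.5]
clamp_knob 0.22 [169.3 251.6] [505.2 349.9  87. ] [505.1 370.2  27.8]
clamp_pivot 0.73 [252.5 245.6] [523.9 137.2  47. ] [522.3 136.3  61.3]
pointer 0.7 [268.4 206. ] [635.8  99.9  12. ] [635.7 100.9  13.3]
stop_face 0.89 [264.5 207.4] [631.8 110.8  12. ] [630.5 109.2  33.8]
marker 0.41 [338.2 183.7] [699.6 -94.4  12. ] [698.  -93.8  16.8]
marker 0.34 [365.9 315.1] [ 335.6 -173.1   12. ] [ 334.5 -174.3   -0.5]
knob [534.1930401  203.41710031  87.14291156] 33 ((533.8345336914062, 203.30929565429688), (15.208282470703125, 15.415480613708496), 46.72128677368164)
plate [621.18761308 114.97352604  75.57342018] 246 ((621.152099609375, 115.17898559570312), (12.88803482055664, 150.2782440185547), 87.21930694580078)
```

View pics/t4.png

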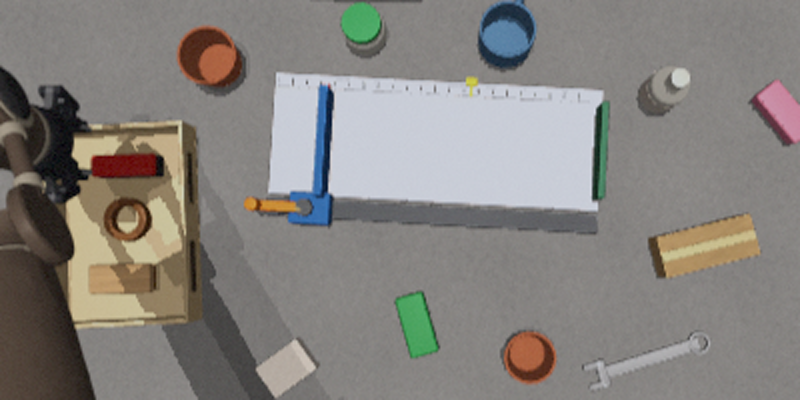

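Request:
apply_moves(steps=[[-15,-50,0,0,0,-0.03,46],[-30,-105,0,0,0,-0.06,46],[-45,-155,-10,0,0,-0.08,46],[-53,-186,-30,0,0,-0.08,46],[-53,-186,-30,0,0,-0.08,46],[-53,-186,-30,0,0,-0.08,46]])

```text
time_s: 19.3
tcp_pos: [535.4, 203.7, 149.7]
tool_rot: [-0.489, 0.511, -0.511, 0.489]
ft_force: [-0.0, 0.3, -0.0]
width: 46.2
```

```bash
python3 - <<'E'
from h import *
st=manip.read_state(); print(st['time_s'],st['tcp_pos'],rv_to(-2.5)[0],st['width'],st['ft_force'])
d=cap('wrist'); save('w5.png',d['pixels']); c=cloud(d)
m=(abs(c[...,2]-87)<4)&(c[...,0]>500)&(c[...,0]<570)&(c[...,1]>170)&(c[...,1]<230)
print('knob',np.nanmean(c[m],0),m.sum(),cv2.minAreaRect(c[m][:,:2].astype(np.float32)))
for q in ['clamp_knob','clamp_pivot']:
    for r in finder.place_of(q,'wrist')[:1]:
        u,v=r['at']; z={'clamp_knob':87,'clamp_pivot':47}[q]
        print(q,r['confidence'],np.round(r['at'],1),onz(d,u,v,z).round(1),c[int(round(v)),int(round(u))].round(1))
E
```

```text
19.3 [535.39822689 203.69489733 149.72016134] [-0. -0. -0.] 46.194822124166265 [-0.01105884  0.29814576 -0.04497013]
knob [534.00924039 204.66230229  88.19670076] 666 ((533.87841796875, 203.80250549316406), (17.23575210571289, 17.041772842407227), 39.34040451049805)
clamp_knob 0.53 [564.  136.4] [671.9 271.3  87. ] [696.1 270.   52.5]
clamp_pivot 0.97 [316.6 321.9] [531.2 138.1  47. ] [532.  146.2  60.2]
```

View pics/w5.png

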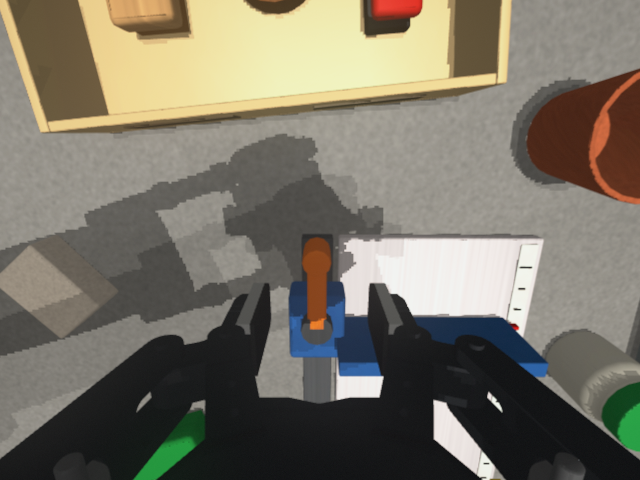

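Request:
apply_moves(steps=[[-1,0,-45,0,0,0,46],[-1,0,-67,0,0,0,46],[-1,0,-67,0,0,0,46],[-1,0,-67,0,0,0,10],[-1,0,-67,0,0,0,10],[-1,0,-67,0,0,0,10],[-1,0,-67,0,0,0,10]], grip_force=30)

```text
time_s: 20.32
tcp_pos: [533.9, 204.0, 84.8]
tool_rot: [-0.489, 0.511, -0.51, 0.489]
ft_force: [-5.3, 1.2, 5.2]
width: 16.5
```

Request:
apply_moves(steps=[[-7.5,0,0,0,0,0.115,10],[-14.9,-1.1,0,0,0,0.23,10],[-22.2,-2.9,0,0,0,0.345,10],[-29.2,-5.5,0,0,0,0.46,10],[-35.7,-8.9,0,0,0,0.575,10],[-42,-13,0,0,0,0.69,10],[-47.7,-17.9,0,0,0,0.805,10],[-52.8,-23.3,0,0,0,0.92,10],[-57.2,-29.3,0,0,0,1.035,10],[-60.1,-34.1,0,0,0,1.12,10]])

```text
time_s: 21.58
tcp_pos: [473.9, 170.9, 84.8]
tool_rot: [-0.685, 0.173, -0.172, 0.687]
ft_force: [-5.6, 5.7, 7.2]
width: 16.6
```

Request:
apply_moves(steps=[[0,0,0,0,0,0,40],[0,0,0,0,0,0,40],[0,0,40,0,0,0,40],[0,0,80,0,0,0.1,40],[50,-20,80,0,0,0.25,40],[100,-40,80,0,0,0.4,40],[131,-54,80,0,0,0.45,40],[131,-54,80,0,0,0.45,40],[131,-54,80,0,0,0.45,40]])

```text
time_s: 22.7
tcp_pos: [604.5, 115.1, 162.7]
tool_rot: [0.707, -0.016, 0.015, -0.707]
ft_force: [-0.3, -0.3, 0.1]
width: 39.8
```

```bash
python3 - <<'E'
from h import *
st=manip.read_state(); print(st['time_s'],st['tcp_pos'],rv_to(87.4)[0],st['width'],st['ft_force'])
d=cap('wrist'); save('w6.png',d['pixels']); c=cloud(d)
m=(abs(c[...,2]-76)<4)&(c[...,0]>565)&(c[...,0]<720)&(c[...,1]>60)&(c[...,1]<160)
print('plate',c[m].mean(0),m.sum(),cv2.minAreaRect(c[m][:,:2].astype(np.float32)))
d=cap('top'); save('t6.png',d['pixels'],(180,150,440,320),3); c=cloud(d)
for q in ['clamp_knob','clamp_pivot','pointer','stop_face','marker']:
    for r in finder.place_of(q,'top')[:1]:
        u,v=r['at']; z={'clamp_knob':87,'clamp_pivot':47,'pointer':12,'stop_face':12,'marker':12}[q]
        print(q,r['confidence'],np.round(r['at'],1),onz(d,u,v,z).round(1))
# marker yellow, red pointer
hsv=cv2.cvtColor(d['pixels'],cv2.COLOR_RGB2HSV)
y=cv2.inRange(hsv,(22,150,120),(35,255,255))>0
y[:,:300]=0;y[:,400:]=0; y[:160]=0;y[210:]=0
print('yellow',c[y].mean(0),y.sum(),np.argwhere(y).mean(0)[::-1])
E
```

```text
22.7 [604.47767432 115.05402907 162.71594729] [ 0.    -0.001 -0.001] 39.81697582363174 [-0.25788093 -0.30682338  0.09962317]
plate [623.81729416 113.57573957  77.6215383 ] 2965 ((629.3781127929688, 113.30391693115234), (12.005099296569824, 128.9297332763672), 87.22076416015625)
pointer 0.59 [263.3 206.5] [634.3 114.2  12. ]
stop_face 0.47 [265.1 205.2] [638.  109.2  12. ]
marker 0.36 [337.5 184.5] [697.4 -92.5  12. ]
yellow [708.13394514 -87.21961649  15.21138447] 15 [335.66666667 180.46666667]
```

View pics/w6.png

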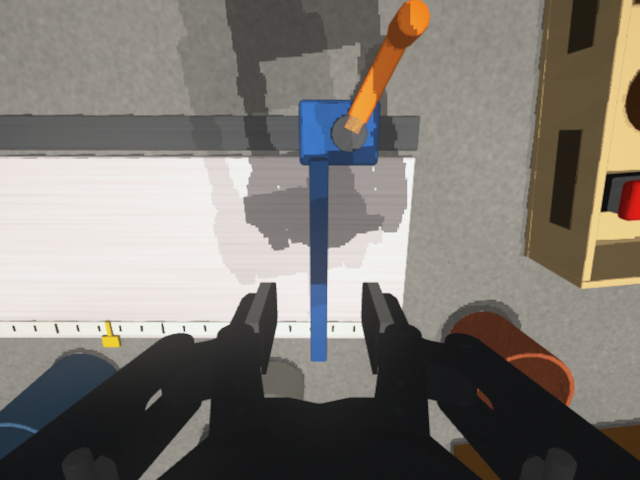

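View pics/t6.png

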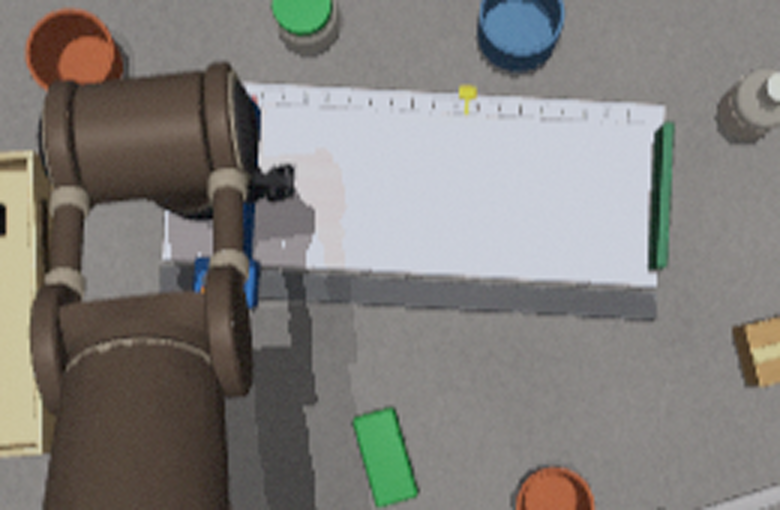

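```bash
python3 - <<'E'
from h import *
d=cap('wrist'); c=cloud(d)
hsv=cv2.cvtColor(d['pixels'],cv2.COLOR_RGB2HSV)
y=(cv2.inRange(hsv,(22,150,120),(35,255,255))>0)
y[:300]=0;y[360:]=0;y[:,:90]=0;y[:,130:]=0
p=np.array([onz(d,u,v,15) for v,u in np.argwhere(y)])
print(y.sum(),p.mean(0),cv2.minAreaRect(p[:,:2].astype(np.float32)),np.nanmean(c[y],0))
m=(abs(c[...,2]-87)<5)&(c[...,0]<500)&(c[...,1]<230)
print('knob',np.nanmean(c[m],0),m.sum())
# bed edge angle: rail/bed boundary; plate direction
a=np.deg2rad(-2.6); ex=np.array([np.cos(a),np.sin(a)]); ey=np.array([-np.sin(a),np.cos(a)])
pl=np.array([629.4,113.3]); q=p.mean(0)[:2]
print('delta bed (marker-plate)',ex@(q-pl),ey@(q-pl))
E
```

```text
251 [706.95940515 -88.21539847  15.        ] ((702.412841796875, -88.11175537109375), (16.18039894104004, 27.28748321533203), 87.45886993408203) [705.54091318 -86.61231323  17.11275228]
knob [475.74153754 169.47912597  88.12629005] 1097
delta bed (marker-plate) 86.62090378763706 -197.78962605106133
```

Request:
apply_moves(steps=[[0,0,-50,0,0,0,40],[0,0,-90,0,0,0,40],[0,0,-101,0,0,0,40],[0,0,-101,0,0,0,40],[0,0,-101,0,0,0,5],[0,0,-101,0,0,0,5],[0,0,-101,0,0,0,5],[0,0,-101,0,0,0,5]], grip_force=45)

```text
time_s: 24.1
tcp_pos: [607.0, 115.2, 64.6]
tool_rot: [-0.707, 0.014, -0.017, 0.707]
ft_force: [-1.1, -1.2, 7.0]
width: 10.9
```

Request:
apply_moves(steps=[[-0.5,-10,0,0,0,0,5],[-1.1,-25,0,0,0,0,5],[-2,-45,0,0,0,0,5],[-3,-67,0,0,0,0,5],[-4,-89,0,0,0,0,5],[-5,-111,0,0,0,0,5],[-6,-133,0,0,0,0,5],[-7,-155,0,0,0,0,5],[-8,-175,0,0,0,0,5],[-8.6,-190,0,0,0,0,5]])

```text
time_s: 25.35
tcp_pos: [598.1, -73.2, 64.6]
tool_rot: [-0.706, 0.015, -0.017, 0.708]
ft_force: [-0.1, 8.6, 7.7]
width: 11.6
```

Request:
apply_moves(steps=[[0,0,0,0,0,0,5],[0,0,0,0,0,0,5]])

```text
time_s: 25.6
tcp_pos: [598.0, -75.2, 64.6]
tool_rot: [0.707, -0.015, 0.017, -0.707]
ft_force: [-1.5, 0.1, 7.8]
width: 11.6
```

```bash
cat > meas.py <<'E'
from h import *
import sys
n=sys.argv[1]
a=np.deg2rad(-2.7); ex=np.array([np.cos(a),np.sin(a)]); ey=np.array([-np.sin(a),np.cos(a)])
for cn in ['wrist','top','scene']:
    d=cap(cn); c=cloud(d); save(n+'_'+cn+'.png',d['pixels'])
    hsv=cv2.cvtColor(d['pixels'],cv2.COLOR_RGB2HSV)
    y=(cv2.inRange(hsv,(22,150,120),(35,255,255))>0)
    y&=(abs(c[...,0]-702)<25)&(abs(c[...,1]+88)<25)
    r=((cv2.inRange(hsv,(0,150,60),(8,255,255))|cv2.inRange(hsv,(172,150,60),(180,255,255)))>0)
    r&=(abs(c[...,0]-690)<35)&(abs(c[...,1]+88)<40)
    for k,m in (('yellow',y),('red',r)):
        if m.sum()<4: print(cn,k,'few'); continue
        p=np.array([onz(d,u,v,15) for v,u in np.argwhere(m)])
        cc=np.nanmean(c[m],0)
        print(cn,k,m.sum(),'onz15',p.mean(0).round(1),'bed',(ex@p.mean(0)[:2]).round(1),(ey@p.mean(0)[:2]).round(1),'cloud',cc.round(1),(ey@cc[:2]).round(1))
    m=(abs(c[...,2]-76)<4)&(c[...,0]>540)&(c[...,0]<720)&(abs(c[...,1]+80)<40)&(hsv[...,0]>100)&(hsv[...,0]<125)
    if m.sum()>20:
        re=cv2.minAreaRect(c[m][:,:2].astype(np.float32)); print(cn,'plate',re,(ey@np.array(re[0])).round(1))
print(manip.read_state()['tcp_pos'],manip.read_state()['ft_force'])
E
python3 meas.py a
```

```text
wrist yellow few
wrist red few
wrist plate ((585.843994140625, -75.34991455078125), (90.8398666381836, 35.28920364379883), 11.4323091506958) -47.7
top yellow 17 onz15 [708.2 -87.2  15. ] bed 711.5 -53.7 cloud [708.1 -87.2  15. ] -53.7
top red few
top plate ((612.452880859375, -74.25529479980469), (11.035898208618164, 141.5931396484375), 88.03168487548828) -45.3
scene yellow 33 onz15 [708.8 -87.9  15. ] bed 712.1 -54.4 cloud [710.3 -87.6  17.3] -54.0
scene red few
scene plate ((629.7120971679688, -73.97613525390625), (26.31170082092285, 114.61927795410156), 81.07749938964844) -44.2
[598.04821125 -75.13297284  64.61007045] [-1.7761492   0.04066959  7.1082109 ]
```

View pics/a_wrist.png

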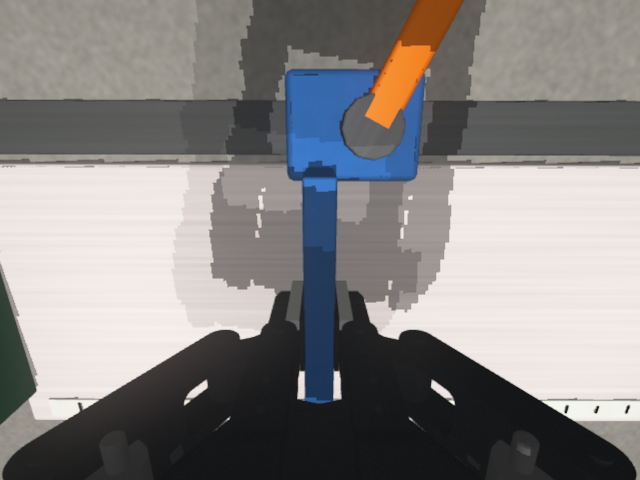

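View pics/a_scene.png

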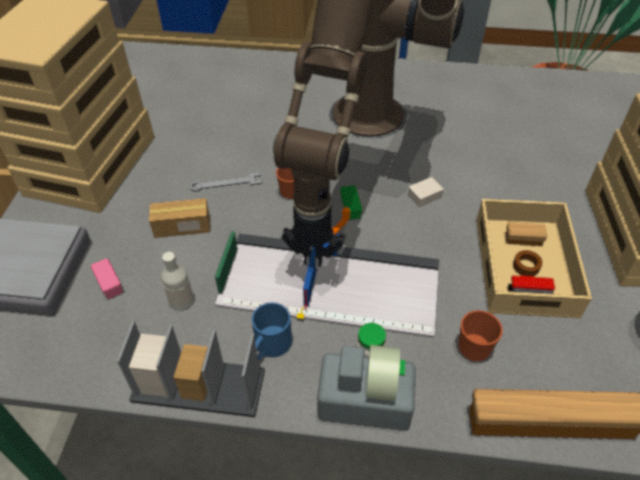

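Request:
apply_moves(steps=[[-0.2,-4,0,0,0,0,5],[-0.3,-7.5,0,0,0,0,5],[-0.3,-7.5,0,0,0,0,5],[-0.3,-7.5,0,0,0,0,5],[-0.3,-7.5,0,0,0,0,40],[-0.3,-7.5,0,0,0,0,40],[-0.3,-7.5,50,0,0,0,40],[-30,-7.5,100,0,0,0,40],[-80,-7.5,120,0,0,0,40],[-80,-7.5,120,0,0,0,40]])

```text
time_s: 27.0
tcp_pos: [513.8, -82.3, 183.2]
tool_rot: [0.707, -0.016, 0.016, -0.707]
ft_force: [0.3, 0.3, -0.2]
width: 40.1
```

Request:
apply_moves(steps=[[0,0,0,0,0,0,40],[0,0,0,0,0,0,40]])

```text
time_s: 27.25
tcp_pos: [517.2, -82.5, 181.6]
tool_rot: [-0.707, 0.016, -0.015, 0.707]
ft_force: [0.3, -0.6, -0.4]
width: 39.8
```

```bash
python3 meas.py b; python3 - <<'E'
import cv2
i=cv2.imread('pics/b_top.png'); cv2.imwrite('pics/b_topc.png',cv2.resize(i[150:270,290:420],None,fx=5,fy=5,interpolation=cv2.INTER_CUBIC)[:600])
E
```

```text
wrist yellow 23 onz15 [710.6 -94.1  15. ] bed 714.2 -60.5 cloud [708.1 -93.9  17.7] -60.5
wrist red few
wrist plate ((602.4659423828125, -81.02498626708984), (11.727108001708984, 125.17530822753906), 87.37728881835938) -52.6
top yellow 16 onz15 [708.2 -86.8  15. ] bed 711.5 -53.3 cloud [708.3 -86.8  15. ] -53.3
top red few
top plate ((638.3226318359375, -81.60954284667969), (11.739851951599121, 90.90744018554688), 87.40672302246094) -51.4
scene yellow 33 onz15 [708.8 -87.8  15. ] bed 712.2 -54.3 cloud [709.6 -87.7  16.2] -54.1
scene red few
scene plate ((612.7520751953125, -80.76346588134766), (12.9050874710083, 143.74923706054688), 86.84590148925781) -51.8
[516.92622326 -82.32937527 181.5080113 ] [0.05394649 0.13126252 0.48382653]
```

View pics/b_wrist.png

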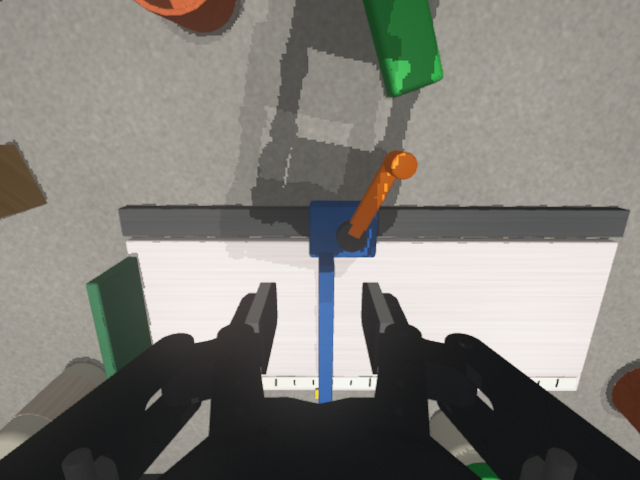

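View pics/b_topc.png

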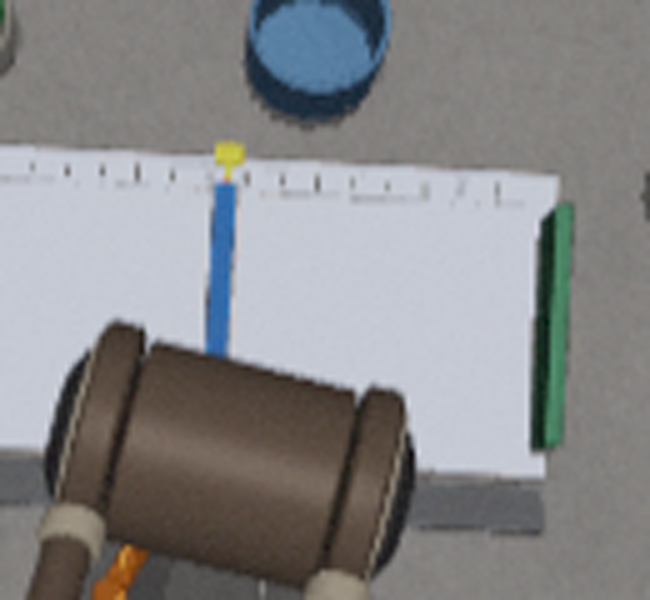

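Request:
apply_moves(steps=[[20,-9,0,0,0,-0.18,40],[40,-18,0,0,0,-0.36,40],[60,-27,0,0,0,-0.54,40],[80,-36,0,0,0,-0.72,40],[100,-45,0,0,0,-0.9,40],[120,-54,0,0,0,-1.08,40],[145,-65,0,0,0,-1.26,40],[165,-75,0,0,0,-1.44,40],[183,-83,0,0,0,-1.57,40],[183,-83,0,0,0,-1.57,40]])

```text
time_s: 28.65
tcp_pos: [700.4, -165.8, 181.2]
tool_rot: [-0.49, 0.51, -0.51, 0.489]
ft_force: [-0.2, -1.0, 0.8]
width: 40.0
```

Request:
apply_moves(steps=[[0,0,0,0,0,0,40],[0,0,0,0,0,0,40]])

```text
time_s: 28.9
tcp_pos: [698.7, -164.9, 181.9]
tool_rot: [-0.49, 0.511, -0.51, 0.489]
ft_force: [-0.1, 0.3, 0.7]
width: 39.9
```

```bash
python3 meas.py c; python3 - <<'E'
import cv2
i=cv2.imread('pics/c_wrist.png'); cv2.imwrite('pics/c_wc.png',cv2.resize(i[60:210,220:420],None,fx=4,fy=4,interpolation=cv2.INTER_CUBIC))
E
```

```text
wrist yellow 295 onz15 [708.3 -87.1  15. ] bed 711.6 -53.6 cloud [708.3 -87.1  17.4] -53.6
wrist red 40 onz15 [687.  -84.4  15. ] bed 690.2 -51.9 cloud [688.8 -84.9  43.7] -52.3
wrist plate ((612.3522338867188, -81.14683532714844), (11.983223915100098, 144.8842315673828), 87.5311279296875) -52.2
top yellow 4 onz15 [709.4 -81.9  15. ] bed 712.5 -48.4 cloud [709.3 -81.9  15.8] -48.4
top red few
scene yellow 34 onz15 [708.9 -87.7  15. ] bed 712.3 -54.2 cloud [710.7 -87.3  17.7] -53.8
scene red few
scene plate ((612.105224609375, -80.82858276367188), (12.487710952758789, 144.58157348632812), 87.24092864990234) -51.9
[ 699.10788712 -165.06014066  182.44623453] [-0.49926185 -0.49589782  0.54494118]
```

View pics/c_wc.png

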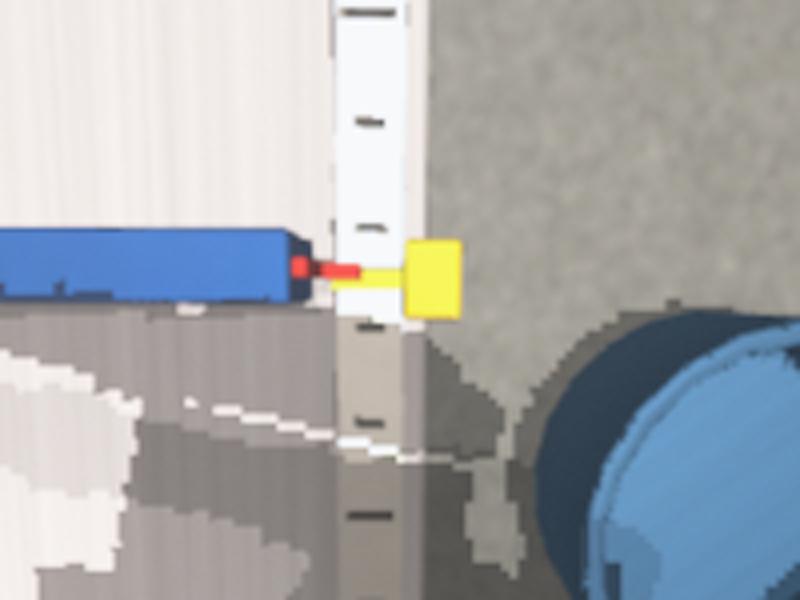

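Request:
apply_moves(steps=[[-15,10,0,0,0,0.18,40],[-30,22,0,0,0,0.36,40],[-45,34,0,0,0,0.54,40],[-60,46,0,0,0,0.72,40],[-75,58,0,0,0,0.9,40],[-90,70,0,0,0,1.08,40],[-103.5,81.5,0,0,0,1.26,40],[-103.5,81.5,0,0,0,1.44,40],[-103.5,81.5,0,0,0,1.57,40],[-103.5,81.5,0,0,0,1.57,40]])

```text
time_s: 30.3
tcp_pos: [595.9, -83.7, 182.7]
tool_rot: [0.707, -0.016, 0.016, -0.707]
ft_force: [-0.4, 0.6, -0.2]
width: 39.6
```

Request:
apply_moves(steps=[[0,0,-60,0,0,0,40],[0,0,-110,0,0,0,40],[0,0,-120,0,0,0,40],[0,0,-120,0,0,0,40],[0,0,-120,0,0,0,5],[0,0,-120,0,0,0,5],[0,0,-120,0,0,0,5],[0,0,-120,0,0,0,5],[0,0,-120,0,0,0,5]])

```text
time_s: 31.42
tcp_pos: [598.4, -83.2, 65.2]
tool_rot: [-0.707, 0.014, -0.018, 0.707]
ft_force: [0.2, 3.8, 6.2]
width: 11.4
```

```bash
python3 - <<'E'
from h import *
st=manip.read_state(); print(st['time_s'],st['tcp_pos'],rv_to(87.4)[0],st['width'],st['ft_force'])
E
```

```text
31.425 [598.37910084 -83.22400011  65.18603036] [-0.001  0.005 -0.001] 11.407180492801823 [0.20849211 3.8106934  6.20369786]
```

Request:
apply_moves(steps=[[0,0,0,0,0,0,5],[0,0,0,0,0,0,40],[0,0,0,0,0,0,40],[0,0,50,0,0,0,40],[0,0,100,0,0,0,40],[30,-20,120,0,0,-0.18,40],[50,-30,120,0,0,-0.36,40],[70,-40,120,0,0,-0.54,40],[90,-50,120,0,0,-0.72,40],[103.5,-65,120,0,0,-0.9,40]])

```text
time_s: 32.67
tcp_pos: [699.9, -149.3, 181.6]
tool_rot: [0.629, -0.323, 0.323, -0.629]
ft_force: [1.2, 0.5, -0.1]
width: 40.0
```

Request:
apply_moves(steps=[[0,-5,0,0,0,-0.18,40],[0,-10,0,0,0,-0.36,40],[0,-16.5,0,0,0,-0.54,40],[0,-16.5,0,0,0,-0.67,40],[0,-16.5,0,0,0,-0.67,40],[0,-16.5,0,0,0,-0.67,40]])

```text
time_s: 33.42
tcp_pos: [699.2, -165.5, 181.9]
tool_rot: [-0.49, 0.51, -0.51, 0.489]
ft_force: [-0.6, 1.0, 0.4]
width: 40.1
```

```bash
python3 meas.py d; python3 - <<'E'
import cv2
i=cv2.imread('pics/d_wrist.png'); cv2.imwrite('pics/d_wc.png',cv2.resize(i[60:210,220:420],None,fx=4,fy=4,interpolation=cv2.INTER_CUBIC))
E
```

```text
wrist yellow 308 onz15 [708. -87.  15.] bed 711.3 -53.6 cloud [707.9 -87.1  17.5] -53.6
wrist red 38 onz15 [686.4 -86.9  15. ] bed 689.7 -54.5 cloud [688.5 -87.2  45.4] -54.7
wrist plate ((612.23388671875, -83.70307922363281), (11.97206974029541, 144.8478240966797), 87.07489013671875) -54.8
top yellow 4 onz15 [710.2 -83.3  15. ] bed 713.3 -49.7 cloud [710.2 -83.3  14.6] -49.7
top red few
scene yellow 33 onz15 [708.8 -87.9  15. ] bed 712.1 -54.4 cloud [710.2 -87.6  17.1] -54.1
scene red few
scene plate ((612.620849609375, -83.19657897949219), (12.664613723754883, 144.5441131591797), 87.219482421875) -54.2
[ 699.42924277 -165.3069663   182.19794656] [-0.51335316 -0.32053569 -0.45909644]
```

View pics/d_wc.png

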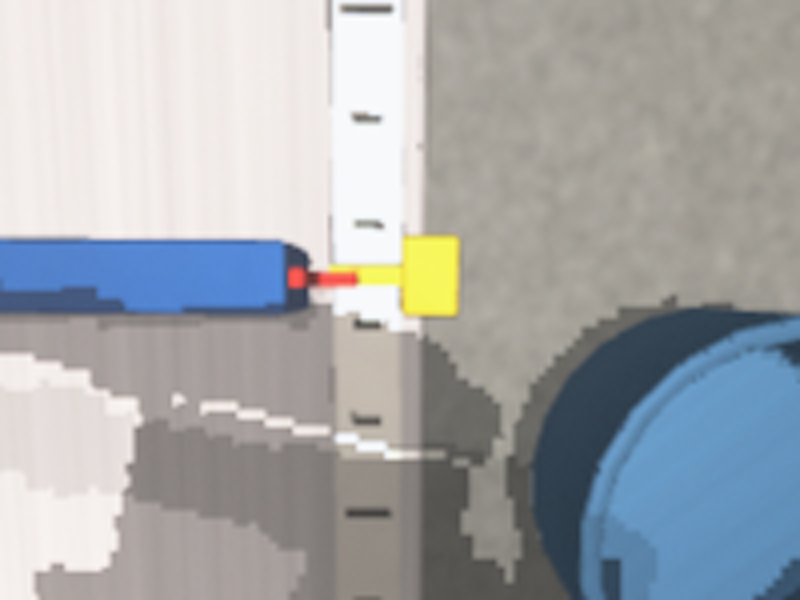

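Request:
apply_moves(steps=[[-15,10,0,0,0,0.18,40],[-30,22,0,0,0,0.36,40],[-45,34,0,0,0,0.54,40],[-60,46,0,0,0,0.72,40],[-75,58,0,0,0,0.9,40],[-90,70,0,0,0,1.08,40],[-103.5,82.7,0,0,0,1.26,40],[-103.5,82.7,0,0,0,1.44,40],[-103.5,82.7,0,0,0,1.57,40],[-103.5,82.7,-30,0,0,1.57,40]])

```text
time_s: 34.83
tcp_pos: [598.9, -83.1, 155.3]
tool_rot: [0.708, -0.012, 0.018, -0.706]
ft_force: [0.5, -0.5, -0.6]
width: 39.9
```

Request:
apply_moves(steps=[[0,0,-60,0,0,0,40],[0,0,-90,0,0,0,40],[0,0,-90,0,0,0,40],[0,0,-90,0,0,0,5],[0,0,-90,0,0,0,5],[0,0,-90,0,0,0,5],[0,0,-90,0,0,0,5],[0,0,-90,0,0,0,5],[0,0,-90,0,0,0,5]])

```text
time_s: 35.95
tcp_pos: [598.0, -83.1, 64.7]
tool_rot: [0.707, -0.014, 0.017, -0.707]
ft_force: [0.5, 0.3, 6.1]
width: 11.3
```

Request:
apply_moves(steps=[[0,0,0,0,0,0,40],[0,0,0,0,0,0,40],[0,0,50,0,0,0,40],[0,0,100,0,0,0,40],[30,-20,120,0,0,-0.18,40],[50,-30,120,0,0,-0.36,40],[70,-40,120,0,0,-0.54,40],[90,-50,120,0,0,-0.72,40],[103.5,-65,120,0,0,-0.9,40],[103.5,-75,120,0,0,-1.08,40]])

```text
time_s: 37.2
tcp_pos: [699.9, -158.1, 181.3]
tool_rot: [0.597, -0.379, 0.378, -0.597]
ft_force: [-0.6, -0.2, 0.1]
width: 40.1
```

Request:
apply_moves(steps=[[0,-5,0,0,0,-0.18,40],[0,-7.7,0,0,0,-0.36,40],[0,-7.7,0,0,0,-0.49,40],[0,-7.7,0,0,0,-0.49,40],[0,-7.7,0,0,0,-0.49,40]])

```text
time_s: 37.83
tcp_pos: [699.2, -165.2, 181.8]
tool_rot: [-0.49, 0.51, -0.51, 0.489]
ft_force: [0.4, 0.1, -0.2]
width: 39.9
```

```bash
python3 meas.py e; python3 - <<'E'
import cv2
i=cv2.imread('pics/e_wrist.png'); cv2.imwrite('pics/e_wc.png',cv2.resize(i[60:210,220:420],None,fx=4,fy=4,interpolation=cv2.INTER_CUBIC))
E
```

```text
wrist yellow 283 onz15 [708.6 -87.2  15. ] bed 711.9 -53.8 cloud [708.5 -87.3  17.6] -53.8
wrist red 44 onz15 [687.3 -87.   15. ] bed 690.7 -54.5 cloud [689.1 -87.2  41.2] -54.7
wrist plate ((612.2130737304688, -83.71089172363281), (12.041534423828125, 144.85983276367188), 87.24734497070312) -54.8
top yellow 4 onz15 [710.2 -83.3  15. ] bed 713.3 -49.7 cloud [710.1 -83.3  15.3] -49.7
top red few
scene yellow 34 onz15 [708.9 -87.7  15. ] bed 712.3 -54.2 cloud [710.2 -87.4  16.9] -53.9
scene red few
scene plate ((613.1603393554688, -83.29022216796875), (12.908053398132324, 142.35169982910156), 87.05760955810547) -54.3
[ 699.41713543 -165.25091132  182.13916499] [0.50372596 1.70522175 0.34800978]
```

View pics/e_wc.png

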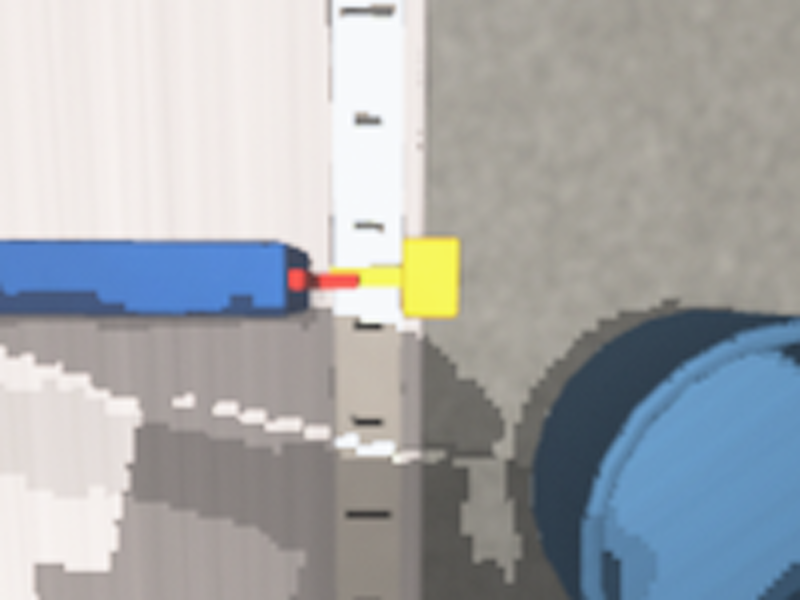

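Request:
apply_moves(steps=[[-15,10,0,0,0,0.18,40],[-30,22,0,0,0,0.36,40],[-45,34,0,0,0,0.54,40],[-60,46,0,0,0,0.72,40],[-75,58,0,0,0,0.9,40],[-90,70,0,0,0,1.08,40],[-103.5,82.7,0,0,0,1.26,40],[-103.5,82.7,0,0,0,1.44,40],[-103.5,82.7,0,0,0,1.57,40],[-103.5,82.7,-30,0,0,1.57,40]])

```text
time_s: 39.22
tcp_pos: [598.9, -83.1, 155.3]
tool_rot: [0.707, -0.012, 0.018, -0.706]
ft_force: [-0.1, -0.3, -1.1]
width: 40.3
```

Request:
apply_moves(steps=[[0,0,-60,0,0,0,40],[0,0,-90,0,0,0,40],[0,0,-90,0,0,0,40],[0,0,-90,0,0,0,5],[0,0,-90,0,0,0,5],[0,0,-90,0,0,0,5],[0,0,-90,0,0,0,5],[0,0,-90,0,0,0,5],[0,0,-90,0,0,0,5]])

```text
time_s: 40.35
tcp_pos: [598.0, -83.1, 64.6]
tool_rot: [0.707, -0.014, 0.017, -0.707]
ft_force: [0.5, -0.4, 5.7]
width: 11.2
```

Request:
apply_moves(steps=[[0,1,0,0,0,0,5],[0,1,0,0,0,0,5],[0,1,0,0,0,0,5]])

```text
time_s: 40.72
tcp_pos: [598.0, -83.1, 64.7]
tool_rot: [0.708, -0.014, 0.017, -0.706]
ft_force: [-0.5, -3.1, 5.7]
width: 11.3
```

Request:
apply_moves(steps=[[0,1.5,0,0,0,0,5],[0,1.5,0,0,0,0,5],[0,1.5,0,0,0,0,5]])

```text
time_s: 41.1
tcp_pos: [598.1, -82.4, 64.7]
tool_rot: [0.708, -0.014, 0.017, -0.706]
ft_force: [-0.5, -5.1, 5.7]
width: 11.3
```

Request:
apply_moves(steps=[[0,-1.2,0,0,0,0,5],[0,-1.2,0,0,0,0,40],[0,-1.2,0,0,0,0,40],[0,-1.2,50,0,0,0,40],[0,-1.2,95,0,0,0,40],[-45,20,95,0,0,-0.15,40],[-90,40,95,0,0,-0.3,40],[-130,52.6,95,0,0,-0.45,40],[-130,52.6,95,0,0,-0.45,40],[-130,52.6,95,0,0,-0.45,40]])

```text
time_s: 42.35
tcp_pos: [466.8, -27.6, 157.6]
tool_rot: [-0.686, 0.172, -0.173, 0.686]
ft_force: [-0.2, -0.8, 0.1]
width: 39.7
```

```bash
python3 - <<'E'
from h import *
st=manip.read_state(); print(st['time_s'],st['tcp_pos'],rv_to(61.6)[0],st['width'],st['ft_force'])
d=cap('wrist'); save('w7.png',d['pixels']); c=cloud(d)
for r in finder.place_of('clamp_knob','wrist')[:1]+finder.place_of('clamp_pivot','wrist')[:1]: print(r, onz(d,*r['at'],87).round(1),onz(d,*r['at'],47).round(1))
m=(abs(c[...,2]-87)<4)&(abs(c[...,0]-466)<40)&(abs(c[...,1]+28)<40)
print('knob',np.nanmean(c[m],0),m.sum(),cv2.minAreaRect(c[m][:,:2].astype(np.float32)))
E
```

```text
42.35 [466.83925383 -27.56154497 157.64023244] [ 0.     0.002 -0.003] 39.71624761284356 [-0.17898375 -0.84350017  0.1473055 ]
{'at': [319.0, 258.2], 'confidence': 0.83} [467.9 -27.6  87. ] [481.7 -34.9  47. ]
{'at': [318.5, 313.6], 'confidence': 0.61} [502.5 -46.6  87. ] [523.4 -57.8  47. ]
knob [464.47299143 -26.39427346  88.16451064] 628 ((465.1639709472656, -26.749378204345703), (17.130945205688477, 17.313926696777344), 77.63858795166016)
```

View pics/w7.png

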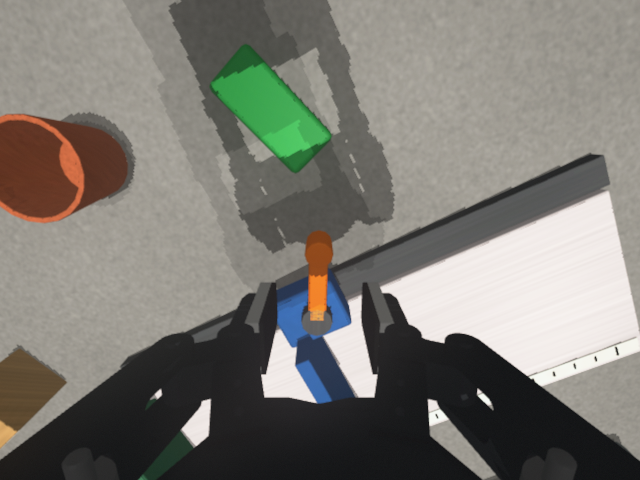

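Request:
apply_moves(steps=[[-1,0.5,-45,0,0,0,40],[-1,0.5,-74,0,0,0,40],[-1,0.5,-74,0,0,0,40],[-1,0.5,-74,0,0,0,10],[-1,0.5,-74,0,0,0,10],[-1,0.5,-74,0,0,0,10],[-1,0.5,-74,0,0,0,10]], grip_force=30)

```text
time_s: 43.38
tcp_pos: [466.5, -27.4, 84.4]
tool_rot: [-0.686, 0.171, -0.174, 0.686]
ft_force: [1.4, -1.0, 0.3]
width: 16.6
```

Request:
apply_moves(steps=[[3.9,6.1,0,0,0,-0.11,10],[8.4,11.6,0,0,0,-0.22,10],[13.5,16.7,0,0,0,-0.33,10],[19.1,21.1,0,0,0,-0.44,10],[25.2,24.9,0,0,0,-0.55,10],[31.6,27.9,0,0,0,-0.66,10],[38.4,30.3,0,0,0,-0.77,10],[45.3,31.9,0,0,0,-0.88,10],[52.4,32.8,0,0,0,-0.99,10],[59.5,32.8,0,0,0,-1.1,10]])

```text
time_s: 44.62
tcp_pos: [524.4, 4.4, 84.2]
tool_rot: [0.495, -0.506, 0.507, -0.493]
ft_force: [-2.2, -5.0, 4.5]
width: 16.8
```

Request:
apply_moves(steps=[[0.5,0,0,0,0,0,10],[0.5,0,0,0,0,0,10]])

```text
time_s: 44.88
tcp_pos: [524.5, 4.4, 84.2]
tool_rot: [0.496, -0.505, 0.506, -0.493]
ft_force: [-3.0, -4.4, 5.3]
width: 16.8
```

Request:
apply_moves(steps=[[0,0,0,0,0,0,40],[0,0,0,0,0,0,40],[0,0,50,0,0,0,40],[0,0,99,0,0,0,40],[40,-40,99,0,0,0,40],[85,-85,99,0,0,0,40],[130,-130,99,0,0,0,40],[174,-171,99,0,0,-0.02,40],[174,-171,99,0,0,-0.02,40],[174,-171,99,0,0,-0.02,40]])

```text
time_s: 46.12
tcp_pos: [698.2, -164.7, 181.0]
tool_rot: [-0.489, 0.512, -0.51, 0.489]
ft_force: [-0.3, 0.6, -0.2]
width: 39.9
```

```bash
python3 meas.py f; python3 - <<'E'
from h import *
i=cv2.imread('pics/f_wrist.png'); cv2.imwrite('pics/f_wc.png',cv2.resize(i[60:210,220:420],None,fx=4,fy=4,interpolation=cv2.INTER_CUBIC))
for n in ['scene','top']:
    d=cap(n); c=cloud(d)
    m=(abs(c[...,2]-87)<5)&(abs(c[...,0]-525)<40)&(abs(c[...,1]-5)<40)
    print('knob',np.nanmean(c[m],0),m.sum())
    for r in finder.outline_of('carton',n)[:1]:
        p=c[r['region']]; p=p[np.isfinite(p[:,0])]; p=p[abs(p[:,2]-61)<6]
        print('carton',r['confidence'],cv2.minAreaRect(p[:,:2].astype(np.float32)))
    save('f2_%s.png'%n,d['pixels'])
E
```

```text
wrist yellow 305 onz15 [708.5 -87.1  15. ] bed 711.8 -53.7 cloud [708.4 -87.2  17.5] -53.7
wrist red 46 onz15 [687.4 -86.1  15. ] bed 690.7 -53.6 cloud [689.1 -86.4  40.4] -53.8
wrist plate ((612.216064453125, -82.98294067382812), (11.345088005065918, 144.95477294921875), 87.46013641357422) -54.1
top yellow few
top red few
scene yellow 34 onz15 [708.9 -87.7  15. ] bed 712.3 -54.2 cloud [710.3 -87.4  17.1] -53.9
scene red few
scene plate ((612.3861083984375, -82.68989562988281), (12.805200576782227, 144.97308349609375), 87.07218170166016) -53.8
[ 698.12320908 -163.78964406  182.41277524] [0.11688296 0.04610953 0.41685795]
knob [526.49032323   6.79857628  87.34271418] 53
carton 0.57 ((483.49835205078125, -403.70404052734375), (65.62489318847656, 131.06332397460938), 16.023956298828125)
knob [524.44365238   6.8329763   86.95998546] 33
carton 0.96 ((483.4472351074219, -402.8012390136719), (56.116310119628906, 130.33993530273438), 14.779788970947266)
```

View pics/f_wc.png

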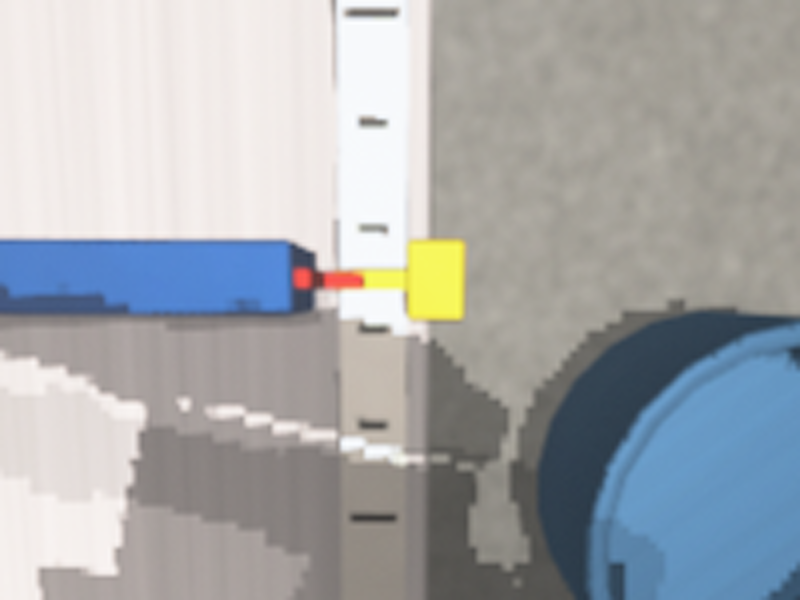

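View pics/f2_scene.png

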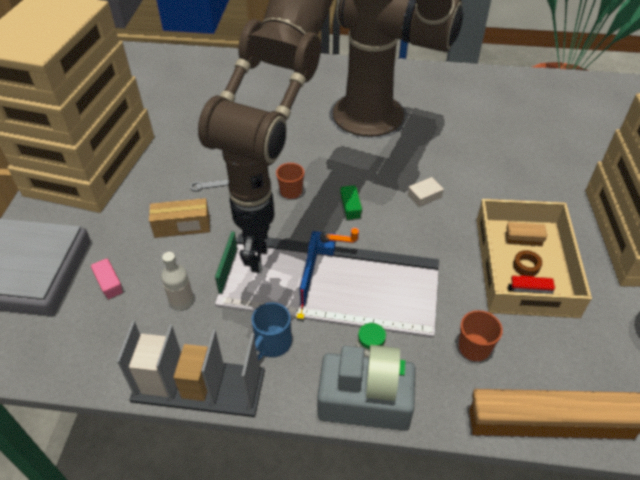

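```bash
python3 - <<'E'
from h import *
a=np.deg2rad(-2.65); ex=np.array([np.cos(a),np.sin(a)]); ey=np.array([-np.sin(a),np.cos(a)])
for n in ['wrist','top','scene']:
    d=cap(n); c=cloud(d); bx=c[...,:2]@ex; by=c[...,:2]@ey
    pl,pr=[],[]
    for y0 in np.arange(-200,60,4):
        if -75<y0<-25: continue
        m=(abs(by-y0)<2.5)&(bx>480)&(bx<740)
        b=m&(c[...,2]>6.5)&(c[...,2]<22)
        # reject rows where obstructed
        if (m&(c[...,2]>=25)).sum()>0: continue
        if b.sum()<20: continue
        x=np.sort(bx[b]); 
        if x[-1]-x[0]<190: continue
        pl.append((y0,x[0])); pr.append((y0,x[-1]))
    if not pl: print(n,'none'); continue
    pl=np.array(pl);pr=np.array(pr)
    print(n,len(pl),'left',np.median(pl[:,1]),np.polyfit(pl[:,0],pl[:,1],1)[0],'right',np.median(pr[:,1]),np.polyfit(pr[:,0],pr[:,1],1)[0],'centre->origin bx',(np.median(pl[:,1])+111+np.median(pr[:,1])-90)/2)
    # end plate
    e=(c[...,2]>50)&(c[...,2]<66)&(abs(by+226)<25)&(bx>540)&(bx<720)
    if e.sum()>20:
        r=cv2.minAreaRect(np.stack([bx[e],by[e]],-1).astype(np.float32)); print(n,'endplate',r)
print('plate mid bx', ex@np.array([612.2,-83.0])+8)
E
```

```text
wrist 18 left 510.89933373562667 -0.0007184563929302488 right 711.2894899995542 0.0005926810236850483 centre->origin bx 621.5944118675905
wrist endplate ((621.8272705078125, -229.5667724609375), (8.80799674987793, 129.78933715820312), 86.95991516113281)
top 5 left 511.42982824925383 -0.027748102269875802 right 711.2655174451766 0.0150439350498902 centre->origin bx 621.8476728472152
top endplate ((621.0082397460938, -232.8758544921875), (10.548687934875488, 126.75128173828125), 89.53466033935547)
scene 4 left 507.3256609220136 -0.5609988467243673 right 713.6776654128344 -1.2816324576293676 centre->origin bx 621.001663167424
scene endplate ((623.8453369140625, -231.58502197265625), (10.625716209411621, 130.3078155517578), 87.77903747558594)
plate mid bx 623.3827981709962
```

Request:
apply_moves(steps=[[-50,-15,0,0,0,0.05,50],[-95,-45,0,0,0,0.1,60],[-130,-90,0,0,0,0.15,82],[-160,-140,0,0,0,0.2,82],[-190,-190,0,0,0,0.25,82],[-215,-235,0,0,0,0.3,82],[-215.5,-238,0,0,0,0.302,82],[-215.5,-238,0,0,0,0.302,82],[-215.5,-238,0,0,0,0.302,82]])

```text
time_s: 47.75
tcp_pos: [484.2, -401.9, 182.2]
tool_rot: [-0.56, 0.431, -0.431, 0.561]
ft_force: [0.3, -0.3, -1.3]
width: 82.0
```

```bash
python3 - <<'E'
from h import *
st=manip.read_state(); print(st['time_s'],st['tcp_pos'],rv_to(14.8)[0],st['width'],st['ft_force'])
d=cap('wrist'); save('w8.png',d['pixels']); c=cloud(d)
for r in finder.outline_of('carton','wrist')[:2]:
    p=c[r['region']]; p=p[np.isfinite(p[:,0])]; p=p[abs(p[:,2]-61)<5]
    if len(p)>20: print('carton',r['confidence'],np.round(r['extent']),cv2.minAreaRect(p[:,:2].astype(np.float32)),p[:,2].mean())
E
```

```text
47.75 [ 484.20882587 -401.86193724  182.16381554] [-0.001 -0.    -0.002] 82.04040002348908 [ 0.30423842 -0.34785511 -1.28501395]
carton 0.68 [317. 231.  77. 162.] ((483.46234130859375, -404.5839538574219), (56.11425018310547, 129.99302673339844), 14.755311965942383) 61.72454986821348
```

View pics/w8.png

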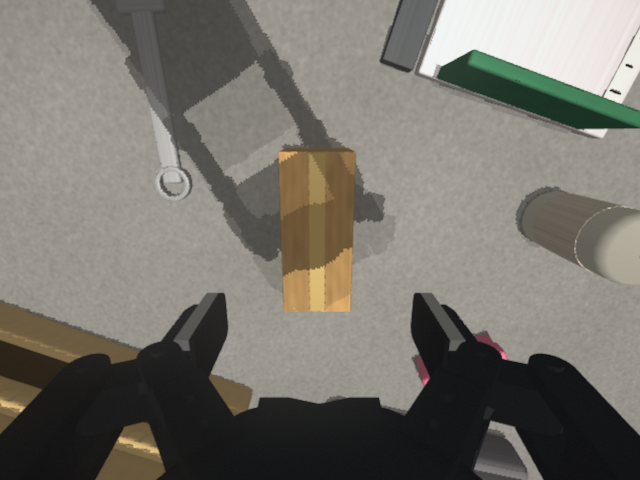

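Request:
apply_moves(steps=[[0,-0.5,-55,0,0,0,82],[0,-0.5,-105,0,0,0,82],[0,-0.5,-135,0,0,0,82],[0,-0.5,-144,0,0,0,82],[0,-0.5,-144,0,0,0,82],[0,-0.5,-144,0,0,0,45],[0,-0.5,-144,0,0,0,45],[0,-0.5,-144,0,0,0,45],[0,-0.5,-144,0,0,0,45]], grip_force=60)

```text
time_s: 48.98
tcp_pos: [484.9, -405.0, 40.6]
tool_rot: [0.561, -0.43, 0.433, -0.56]
ft_force: [0.1, 0.1, 6.2]
width: 55.1
```

Request:
apply_moves(steps=[[0,0,25,0,0,0,45],[0,0,70,0,0,0,45],[0,0,110,0,0,0,45],[0,0,110,0,0,0,45]])

```text
time_s: 49.48
tcp_pos: [485.6, -405.8, 152.2]
tool_rot: [0.561, -0.428, 0.434, -0.56]
ft_force: [0.8, 0.0, -2.9]
width: 55.2
```

Request:
apply_moves(steps=[[10,20,5,0,0,-0.03,45],[25,45,10,0,0,-0.07,45],[40,75,15,0,0,-0.11,45],[58,105,20,0,0,-0.15,45],[76,138,20,0,0,-0.19,45],[95,170,20,0,0,-0.23,45],[113,203,20,0,0,-0.27,45],[128,229,20,0,0,-0.304,45],[131.5,235.7,20,0,0,-0.304,45],[131.5,235.7,20,0,0,-0.304,45]])

```text
time_s: 50.72
tcp_pos: [613.8, -167.6, 166.4]
tool_rot: [-0.49, 0.512, -0.51, 0.488]
ft_force: [0.5, 0.2, -3.3]
width: 55.1
```

Request:
apply_moves(steps=[[0,0,-30,0,0,0,45],[0,0,-60,0,0,0,45],[0,0,-80,0,0,0,45],[0,0,-80,0,0,0,45],[0,0,-80,0,0,0,45]])

```text
time_s: 51.35
tcp_pos: [615.7, -168.8, 89.2]
tool_rot: [0.488, -0.511, 0.512, -0.489]
ft_force: [1.1, -0.7, -2.4]
width: 54.9
```

```bash
cat > cm.py <<'E'
from h import *
import sys
a=np.deg2rad(-2.65); ex=np.array([np.cos(a),np.sin(a)]); ey=np.array([-np.sin(a),np.cos(a)])
st=manip.read_state(); print(st['time_s'],st['tcp_pos'],rv_to(-2.65)[0],st['width'],st['ft_force'])
zt=float(sys.argv[2])
for n in ['wrist','scene','top']:
    d=cap(n); save(sys.argv[1]+'_'+n+'.png',d['pixels']); c=cloud(d); bx=c[...,:2]@ex; by=c[...,:2]@ey
    hsv=cv2.cvtColor(d['pixels'],cv2.COLOR_RGB2HSV)
    m=(abs(c[...,2]-zt)<6)&(abs(bx-622)<50)&(by>-225)&(by<-58)&(hsv[...,0]>8)&(hsv[...,0]<30)&(hsv[...,1]>70)
    P=np.stack([bx,by],-1)[m].astype(np.float32)
    if len(P)>20: print(n,'carton top bed-aligned rect',cv2.minAreaRect(P),c[m][:,2].mean(),'by range',np.percentile(P[:,1],[1,99]),'bx',np.percentile(P[:,0],[1,99]))
    m=(abs(c[...,2]-76)<4)&(abs(bx-615)<90)&(abs(by+55)<15)&(hsv[...,0]>100)&(hsv[...,0]<125)
    P=np.stack([bx,by],-1)[m].astype(np.float32)
    if len(P)>20: print(n,'plate',cv2.minAreaRect(P))
E
python3 cm.py g 85
```

```text
51.35 [ 615.72915682 -168.77321897   89.16868603] [ 0.001  0.002 -0.001] 54.940772065434594 [ 1.07817211 -0.71728302 -2.43944989]
wrist carton top bed-aligned rect ((639.0934448242188, -88.62664794921875), (36.013790130615234, 82.02120971679688), 47.65171432495117) 85.75794569847864 by range [-74.48725204 -74.25043304] bx [597.06879883 649.98037842]
wrist plate ((613.8778076171875, -54.645896911621094), (12.123370170593262, 148.75704956054688), 89.85580444335938)
scene carton top bed-aligned rect ((646.7576293945312, -130.08233642578125), (49.300079345703125, 137.0858917236328), 20.68952178955078) 84.93478814613673 by range [-201.33828491  -73.65138596] bx [606.30085571 664.23042725]
scene plate ((613.6996459960938, -54.42052459716797), (13.202536582946777, 149.00912475585938), 89.82804107666016)
top plate ((614.3346557617188, -53.707950592041016), (11.934550285339355, 144.21060180664062), 89.97584533691406)
```

View pics/g_wrist.png

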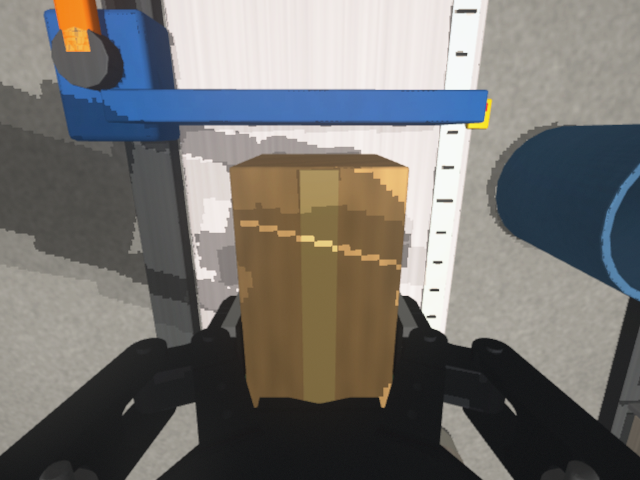

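```bash
python3 cm.py g2 111
```

```text
51.5 [ 616.24981343 -168.54657475   89.95667214] [ 0.001  0.003 -0.001] 54.990109342078874 [ 0.28239371 -0.21913451 -2.5220805 ]
wrist carton top bed-aligned rect ((624.4785766601562, -120.48361206054688), (93.04972076416016, 57.375850677490234), 89.85087585449219) 111.08166994720399 by range [-161.68288406  -74.28277199] bx [596.76820313 650.99195679]
wrist plate ((613.7164916992188, -54.62702178955078), (12.195032119750977, 148.26771545410156), 89.89351654052734)
scene carton top bed-aligned rect ((623.482421875, -138.5657958984375), (131.13372802734375, 62.57334899902344), 89.24313354492188) 110.40022381830735 by range [-202.56808701  -73.73702011] bx [594.6628418  652.20371704]
scene plate ((614.69921875, -54.21672439575195), (13.017871856689453, 146.47372436523438), 89.90026092529297)
top carton top bed-aligned rect ((604.4901733398438, -129.2936248779297), (130.63436889648438, 41.08133316040039), 68.89157104492188) 108.87375430975554 by range [-195.92097031  -73.38804771] bx [595.29358337 645.372724  ]
top plate ((614.5991821289062, -53.54100036621094), (11.888678550720215, 144.8806610107422), 89.79975891113281)
```

Request:
apply_moves(steps=[[-2,0,-20,0,0,0,45],[-2,0,-35,0,0,0,45],[-1.7,6,-35,0,0,0,45],[-1.5,11,-35,0,0,0,45],[-1.5,11,-38.5,0,0,0,45],[-1.5,11,-38.5,0,0,0,45],[-1.4,13,-38.5,0,0,0,45],[-1.3,15,-38.5,0,0,0,45],[-1.3,15,-38.5,0,0,0,45]])

```text
time_s: 52.78
tcp_pos: [614.0, -155.0, 51.9]
tool_rot: [0.49, -0.51, 0.512, -0.488]
ft_force: [-4.6, -5.3, 9.2]
width: 55.4
```

```bash
python3 cm.py h 72
```

```text
52.775 [ 614.01384811 -155.04608297   51.88549211] [ 0.003 -0.    -0.003] 55.42747100794545 [-4.64571418 -5.31634039  9.21775248]
wrist carton top bed-aligned rect ((621.12060546875, -106.64530944824219), (56.43638229370117, 91.7095947265625), 0.33489692211151123) 73.7324713617174 by range [-147.55033447  -61.56692627] bx [593.8899707  648.09619629]
wrist plate ((613.7782592773438, -54.66349411010742), (12.098896026611328, 149.1466827392578), 89.88985443115234)
scene carton top bed-aligned rect ((619.4612426757812, -126.43052673339844), (128.5640411376953, 61.92158126831055), 89.63817596435547) 73.02566286217345 by range [-188.26036987  -63.88612823] bx [592.21348877 649.74777832]
scene plate ((612.769287109375, -54.42475509643555), (13.625163078308105, 150.2463836669922), 89.32793426513672)
top carton top bed-aligned rect ((602.6594848632812, -114.38152313232422), (129.578125, 41.10307312011719), 69.79202270507812) 71.72431612148227 by range [-180.3077507   -64.77953815] bx [592.80056763 636.62487793]
top plate ((642.66748046875, -53.77534103393555), (88.82876586914062, 11.69873332977295), 0.20924565196037292)
```

View pics/h_wrist.png

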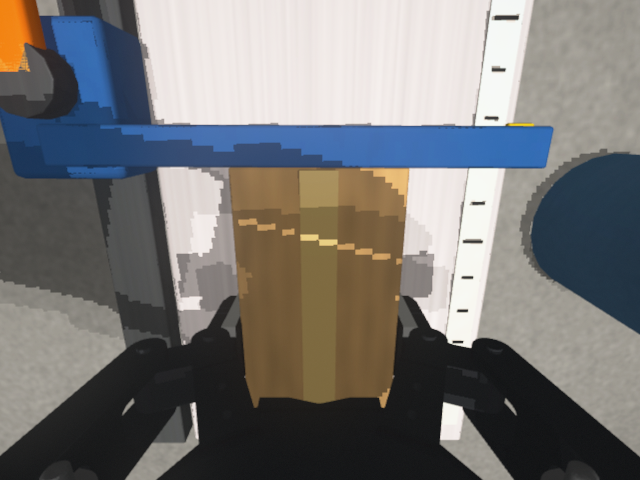

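Request:
apply_moves(steps=[[0.3,1.5,0.5,0,0,0,45],[0.3,1.5,0.5,0,0,0,45],[0.3,1.5,0.5,0,0,0,45]])

```text
time_s: 53.3
tcp_pos: [614.1, -154.8, 52.0]
tool_rot: [0.49, -0.509, 0.512, -0.488]
ft_force: [-4.3, -7.9, 5.7]
width: 55.4
```

Firm contact (tool stays while force rises). Release and lift, then inspect.

Request:
apply_moves(steps=[[0.3,0,0.5,0,0,0,45],[0.3,0,0.5,0,0,0,82],[0.3,0,0.5,0,0,0,82],[0.3,0,0.5,0,0,0,82],[0.3,0,50,0,0,0,82],[0.3,0,100,0,0,0,82],[0,-30,140,0,0,0,82],[0,-30,140,0,0,0,82],[0,-30,140,0,0,0,82]])

```text
time_s: 54.42
tcp_pos: [613.4, -180.9, 189.5]
tool_rot: [-0.489, 0.512, -0.511, 0.488]
ft_force: [-0.3, 0.1, -0.2]
width: 82.2
```

```bash
python3 cm.py i 72; python3 meas.py i2 | grep -v top
```

```text
54.425 [ 613.35206151 -180.90400682  189.47006172] [-0.001 -0.001 -0.001] 82.1681670387534 [-0.26960533  0.05660883 -0.18497527]
wrist carton top bed-aligned rect ((620.6983032226562, -125.11414337158203), (55.80428695678711, 129.50143432617188), 0.014958024956285954) 73.72536523837083 by range [-188.02544266  -61.48952034] bx [593.74474243 647.86433411]
wrist plate ((613.7709350585938, -54.54896545410156), (12.02219009399414, 148.06251525878906), 89.94734191894531)
scene carton top bed-aligned rect ((620.4071044921875, -126.50596618652344), (128.9559326171875, 62.33820724487305), 89.92372131347656) 72.96695034503169 by range [-188.31706848  -63.5949604 ] bx [592.11968384 649.90741577]
scene plate ((613.15625, -53.91140365600586), (12.805294036865234, 150.50613403320312), 89.94275665283203)
top carton top bed-aligned rect ((619.3780517578125, -124.12850189208984), (53.496891021728516, 128.4648895263672), 0.5094870924949646) 71.3782437848033 by range [-173.6259259   -60.46014099] bx [593.00190918 645.5064209 ]
top plate ((614.4598388671875, -53.320919036865234), (11.838044166564941, 144.35472106933594), 89.70310974121094)
wrist yellow 291 onz15 [710.  -87.4  15. ] bed 713.3 -53.8 cloud [709.2 -87.5  17.6] -54.0
wrist red 6 onz15 [703.2 -81.8  15. ] bed 706.2 -48.6 cloud [686.7 -86.2  72.1] -53.8
wrist plate ((612.1177978515625, -83.011474609375), (11.84277629852295, 144.662353515625), 87.34073638916016) -54.1
scene yellow 33 onz15 [708.8 -87.9  15. ] bed 712.1 -54.4 cloud [710.2 -87.6  17.2] -54.1
scene red few
scene plate ((612.5774536132812, -82.50536346435547), (13.152280807495117, 143.96823120117188), 87.25435638427734) -53.6
[ 613.24980902 -180.74587911  188.66819974] [ 0.21863338 -0.13404528 -0.41747789]
```

View pics/i_wrist.png

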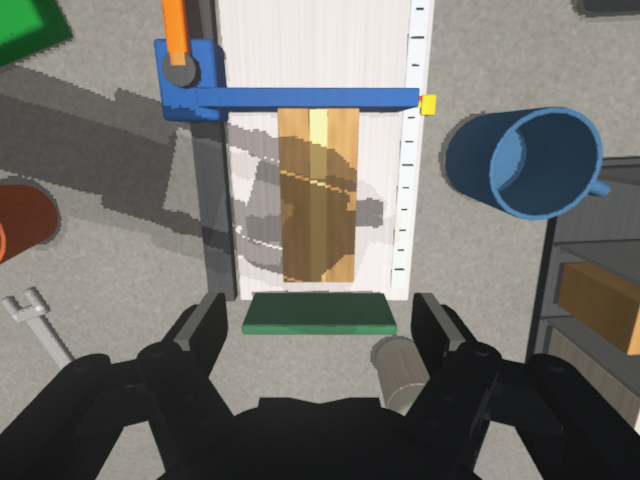

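View pics/i_scene.png

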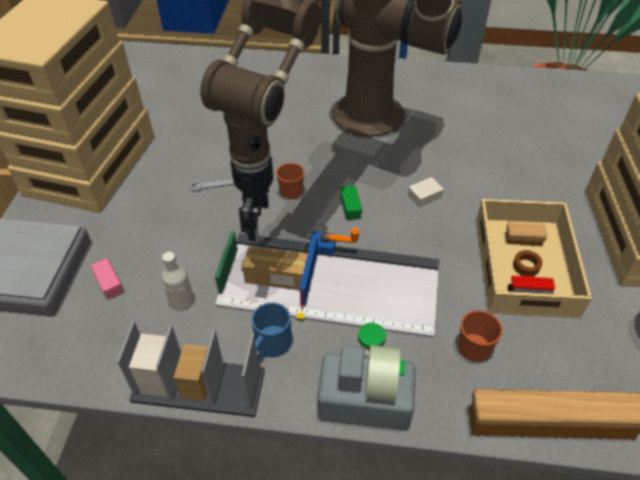

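```bash
python3 - <<'E'
from h import *
print(manip.close_job())
E
```

```text
the job is handed in; nothing more can be done
None
```

I finished the job in the order asked and handed it in at about 55 s of the 210 s limit.

- **Clearing:** The brush, tape and stapler are in the tan crate. There was no tin on the bed.
- **Stop:** I unlocked the clamp, slid the stop, and corrected it twice, after it was first about 1.5 mm short and then about 0.8 mm past. The last close view from straight above, taken after locking, has the red pointer within about 0.3 mm of the yellow marker.
- **Clamp:** The lever is back along the bed's +y direction. The knob position puts it within about 0.02 rad of locked.
- **Carton:** It lies flat and lengthwise on the end-plate side. I pushed it onto the stop until the force rose with no more movement. The wrist view then showed its end at the stop face to within about 0.5 mm, parallel to the bed, and about 1 mm off the centre line.

In the last pictures the crate still holds all three things and the bystanders look unmoved; I did not measure them.

The cameras do not fully agree. The scene and top views put the stop plate about 1 mm away from where the wrist camera has it, which is within the 2 mm calibration error. I relied on the wrist close-up for the pointer.

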